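Nest the welded brackets on the transfer hook and call for pickup

ROBOT

A 6-joint arm with a two-finger parallel gripper is mounted at the origin on the work surface. World frame = base frame: x ahead of the robot, y to its left, z up, the work surface at z = 0. Lengths are in m, angles in rad, forces in N, time in s.
With the tool pointing down it reaches from about 0.425 to 1.125 m from the base axis. Payload 14.9 kg.
Tool frame: the origin (TCP) lies at the very end of the fingers, on their centre line; the grasp point (between the pads) lies 19 mm behind it (pinch_z is the distance from the TCP to the grasp point, in m); y points along the fingers, x is the direction in which the jaws open and shut, and the axes are right-handed (so a half turn about y gives the same grasp; the last joint's range is limited). The gripper opens to 91 mm and grips with 3 to 60 N. Pads are 32 mm wide; open, the fingers measure 118 mm over their backs; the gripper's body (76 mm by 178 mm) begins 60 mm behind the grasp point.
Start: joints at [1.198, 0.379, 1.734, -0, 1.028, -0.033], TCP at [0.233, 0.66, 0.214] pointing down, gripper open.
Joint ranges: [-2.77, 2.77], [-0.74, 2.19], [0, 2.66], [-1.06, 4.2], [0.31, 2.87], [-3.08, 3.08]. Speed limits (rad/s): [1.89, 1.89, 2.39, 3.14, 3.14, 3.14].

INTERFACE

Orientations are given as [roll, pitch, yaw] about the fixed x, y, z axes, in that order (R = Rz(yaw) Ry(pitch) Rx(roll)).
In Python, from workcell import state, capture, hand_in, masks_of, pinch_z gives the robot as it stands.
- The arm moves only by the tool jog_arm, never from a script. Its argument "steps" is a list of rows, each a list of 3 entries, a list of its own where there are three numbers: the shift along the tool's x, y, z in m, then the turn about the tool's y in degrees, then the finger opening in m, from 0 to 0.0912. A call has exactly 5 rows; each row is the pose to reach, as a shift and turn from the pose commanded when the call began, along the tool's axes at that moment; what a row does not reach only later rows make up. A row lasts 1/8 s, in which the tool goes at most 62.5 mm and 10.7 degrees, less where a joint would pass 70% of its speed; a pose out of reach is approached as far as the arm can. A call with a gripper value outside its range is refused whole. The fingers move at their own pace and stop on an object; "force" is the grip in N (left out, the last holds). Time passes only in rows, so rows that repeat a pose let the fingers close, or fill a call up. It gives the time, the measured TCP pose, the force and the opening at its end, in the units of the state.
- state(): the state, without advancing time (a new reading comes with each control period).
- capture(name): name is "side" or "top"; returns a dict with "frame" (384x512x3 uint8, red, green, blue), "vfov" (degrees; the focal length in pixels is half the picture's height over the tangent of half this angle, whatever the lens; pixels are square), "cx", "cy" (the principal point, pixels), "R" (3x3) and "t" (3): a world point X has camera coordinates R X + t. Camera axes: x right, y down, z forward; pixel columns grow to the right and rows downward; lengths in m; the calibration is good to about 2 mm. A picture is of the moment at which its call begins. There is no depth.
- hand_in(): hands the job in, once; it reports no verdict.
Trained networks look in a picture, given as the dict that the camera call returned (one of the last four; its "shot" number tells which), for a name from the list of things; names that differ only in an ending like _2 or _b are one class to them, and where a whole thing is asked for, a point or a joint stands for the part that bears it (a point fixed in the world has none). Each returns a list of dicts, best first, with "p" (0 to 1); they miss things now and then, are a little off and sometimes report something else, mostly with a low value. They report only what shows in the picture. A call takes as long as a camera call. They do not tell look-alikes from the thing itself.
- masks_of(picture, target): "pixels" (384x512 bool, what is visible of it) and "box" ([left, top, width, height] in pixels, round what is visible of it).
The state is a dict: "time_s": time; "joint_pos": joint angles; "qvel": joint speeds; "tau": joint torques, N m; "eef_pos": TCP position; "orientation": TCP orientation; "contact_force": force on the tool from outside, world axes, zero at the start; "wrist_torque": the same for the moment, N m; "grip_width": finger opening in m.
Only numpy, scipy, OpenCV 4.12 (cv2) and the standard library are available. Lean on these libraries where they do the work, as an engineer would, in place of code of your own. Each camera call takes 0.05 s, during which the arm holds its last target.

TASK

Hang the three welded U-brackets by their slots on the hook of the yellow stand, flanges pointing out towards the hook's tip: the widest first, then the medium one, then the narrowest, each nested inside the one before, and push the set right back so that it sits flush against the backplate and against each other. Then call for pickup: slide the call station's spatter cover fully aside, press the green button all the way down and let it come up, and slide the cover fully shut again. Leave the tools and other things on the bench where they are.

Things in the scene. Friction and masses are not known exactly. Their poses are not given: they have to be found in the camera images.
- large_center (a point): Middle of the large (widest) U-bracket: half-way up (77 mm), mid-width, mid-thickness of its back plate. Welded bare aluminium, 112 mm wide, 154 mm tall, standing on the bench. Back plate 8 mm thick, 112 mm wide up to 66 mm, above that a 56 mm wide tab to the top. Axes: z up, -x the way the flanges point, y along the width.
- large_slot (a point): Middle of the top edge of the large bracket's hanging slot, mid-thickness, 29 mm above its centre point; this edge hangs on the bar. The slot in the tab is 32 mm wide, 40 mm tall, upper corners sloped at 45 degrees (flat top 12 mm wide). The 48 mm of solid tab above it is where to pinch, across the 8 mm, from above. Axes as the bracket's.
- large: The same bracket, about 0.35 kg; origin at its underside, mid-width, mid-thickness of the back plate. Two 5 mm thick flanges along its side edges stick out 40 mm from the back plate's front (-x) face, from the underside to 60 mm up; inside width 102 mm.
- medium_center (a point): Middle of the medium U-bracket: half-way up (77 mm), mid-width, mid-thickness of its back plate. Welded bare aluminium, 84 mm wide, 154 mm tall, standing on the bench. Back plate 8 mm thick, 84 mm wide up to 66 mm, above that a 56 mm wide tab to the top. Axes: z up, -x the way the flanges point, y along the width.
- medium_slot (a point): Middle of the top edge of the medium bracket's hanging slot, mid-thickness, 29 mm above its centre point; this edge hangs on the bar. The slot in the tab is 32 mm wide, 40 mm tall, upper corners sloped at 45 degrees (flat top 12 mm wide). The 48 mm of solid tab above it is where to pinch, across the 8 mm, from above. Axes as the bracket's.
- medium: The same bracket, about 0.28 kg; origin at its underside, mid-width, mid-thickness of the back plate. Two 5 mm thick flanges along its side edges stick out 40 mm from the back plate's front (-x) face, from the underside to 60 mm up; inside width 74 mm.
- small_center (a point): Middle of the small (narrowest) U-bracket: half-way up (77 mm), mid-width, mid-thickness of its back plate. Welded bare aluminium, 56 mm wide, 154 mm tall, standing on the bench. Back plate 8 mm thick, 56 mm wide up to 66 mm, above that a 56 mm wide tab to the top. Axes: z up, -x the way the flanges point, y along the width.
- small_slot (a point): Middle of the top edge of the small bracket's hanging slot, mid-thickness, 29 mm above its centre point; this edge hangs on the bar. The slot in the tab is 32 mm wide, 40 mm tall, upper corners sloped at 45 degrees (flat top 12 mm wide). The 48 mm of solid tab above it is where to pinch, across the 8 mm, from above. Axes as the bracket's.
- small: The same bracket, about 0.22 kg; origin at its underside, mid-width, mid-thickness of the back plate. Two 5 mm thick flanges along its side edges stick out 40 mm from the back plate's front (-x) face, from the underside to 60 mm up; inside width 46 mm.
- hook_root (a point): Where the top of the hook's bar meets the front of the dark backplate (92 mm wide, 56 to 198 mm above the bench) of the fixed yellow stand; 170 mm above the bench. Axes: -x along the hook to its tip, z up. Round bar 10 mm thick, 110 mm long, rising 5 mm on the way out, then a 20 mm upturned tip. The post behind the backplate is 201 mm tall.
- hook_tip (a point): Top of the hook's upturned tip, 130 mm out from the backplate, 14 mm higher than hook_root. A bracket's slot passes over the tip while its top edge is 16 to 26 mm higher than hook_root; lowered, it rests on the bar. Axes as hook_root.
- button_top (a point): Centre of the top of the call station's round green push button, 34 mm across, under the sliding cover; presses straight down 6 mm against a spring (2 N at first, 5 N fully down) and springs back. 70 mm above the bench when up. The station is a fixed grey steel box 96 x 200 x 60 mm, long along its y. Axes: z up, y as the cover's.
- button (a joint): how far the button is pressed, m: 0 up, 0.006 fully down
- cover_tab (a point): Middle of the top edge of the upright tab on the station's sliding aluminium cover: 5 mm thick along y, 46 mm wide along x, standing 24 mm above the cover plate (92 mm long in y, 74 mm wide, top 76.5 mm above the bench). Closed, the tab is right above the button. Axes: +y the way the cover opens, z up. Side rails 76 mm apart, tops 80 mm above the bench.
- cover (a joint): how far the cover is slid open along the station's +y, m: 0 fully shut, 0.098 fully open; the button is bared from about 0.07. It slides with about 2 N and stays where it is left.
- hammer: hammer, wooden handle, 300 mm, lying on the near right of the bench. Not part of the job: leave it alone.
- wire_brush: wire brush, 220 mm, lying on the near left. Not part of the job: leave it alone.
- pliers: locking pliers with red grips, 210 mm, lying in front of the robot, left of centre. Not part of the job: leave it alone.
- spray_can: blue spray can 66 mm across, 190 mm tall, standing upright behind the brackets. Not part of the job: leave it alone.
- try_square: try square with a dark wooden stock, 150 mm, lying in front of the robot. Not part of the job: leave it alone.
- offcut: 160 mm length of thin steel channel, lying at the back right. Not part of the job: leave it alone.
- tape: yellow tape measure, 62 x 34 x 51 mm, standing on the right. Not part of the job: leave it alone.
Not all that is in view belongs to the job. What is shaped like the large but turquoise is not meant. Leave any turquoise look-alike of the small alone.

How it is judged:
On the way, in this order (a step that is already met when the one before it is completed fails the run):
1. the large bracket hangs on the hook by its slot, let go (x of large_slot in the frame of hook_root between -0.13 and -0.001 m and y of large_slot in the frame of hook_root between -0.012 and 0.012 m and z of large_slot in the frame of hook_root between -0.007 and 0.012 m and angle between large_slot's own z axis and vertical below 0.25 rad and contact force between the fingers and large below 0.05 N), for 0.2 s.
2. the medium bracket hangs on the hook in front of the large one, let go (all of step 1 and x of medium_slot in the frame of hook_root between -0.13 and -0.001 m and y of medium_slot in the frame of hook_root between -0.012 and 0.012 m and z of medium_slot in the frame of hook_root between -0.007 and 0.012 m and angle between medium_slot's own z axis and vertical below 0.25 rad and contact force between the fingers and medium below 0.05 N and x of medium_slot in the frame of large_slot below -0.005 m), for 0.2 s.
3. the small bracket hangs in front of them and the three are nested, pushed back against the backplate (all of step 2 and x of small_slot in the frame of hook_root between -0.13 and -0.001 m and y of small_slot in the frame of hook_root between -0.012 and 0.012 m and z of small_slot in the frame of hook_root between -0.007 and 0.012 m and angle between small_slot's own z axis and vertical below 0.25 rad and contact force between the fingers and small below 0.05 N and x of large_slot in the frame of hook_root above -0.013 m and angle between the x axis of each of large_slot, medium_slot, small_slot and the x axis of hook_root, either way round below 0.2 rad and x of medium_slot in the frame of large_slot above -0.015 m and y of medium_slot in the frame of large_slot between -0.009 and 0.009 m and x of small_slot in the frame of medium_slot between -0.015 and -0.005 m and y of small_slot in the frame of medium_slot between -0.009 and 0.009 m), for 0.2 s.
4. the cover is slid aside, baring the button (value of joint cover above 0.07 m), for 0.1 s.
5. the button is pressed down (value of joint button above 0.0048 m and value of joint cover above 0.065 m), for 0.05 s.
At the end, for the whole second after the job is handed in: All three hang by their slots on the bar, let go, upright and square to the hook (0.2 rad): large within 9 mm of the backplate, medium in the large and small in the medium with gaps under 7 mm and within 9 mm sideways; the cover is shut to 6 mm and the button is up (all of step 3 and value of joint cover below 0.006 m and value of joint button below 0.001 m); the robot touches nothing.
It fails at once if a tool or other bystander is shifted by more than 40 mm (distance of any of hammer, wire_brush, pliers, spray_can, try_square, offcut, tape from where it was at the start of the episode above 0.04 m).
It also fails if it takes over 72 s, if anything falls off the work surface, if the arm or the gripper's body presses on something with over 40 N, if the wrist force passes 120 N, or if a joint passes its speed limit or range.

## Working session

There is one attempt and no reset: what is moved stays moved. The work goes in short steps, Python scripts to look and compute and a tool call to move; the robot and the scene stay as the last step left them, time stands still between calls to the robot, and variables do not carry over. Pictures are saved under pics/ and viewed, and the job is handed in when it is done.

Besides the shell and the picture viewer there is one more tool, called after "Emit:" as name([rows], argument=value, ...), one row to a line, values as JSON. jog_arm: Moves the arm, as the interface text tells. Its arguments: {"type":"object","properties":{"steps":{"type":"array"},"force":{"type":"number"}},"required":["steps"]}

```bash
ls; mkdir -p pics
cat > h.py <<'E'
import numpy as np, cv2
from workcell import state, capture, hand_in, masks_of, pinch_z
def save(d,n,crop=None,s=1.5):
    f=d["frame"][:,:,::-1]
    if crop: f=f[crop[1]:crop[3],crop[0]:crop[2]]
    cv2.imwrite("pics/"+n,cv2.resize(f,None,fx=s,fy=s,interpolation=cv2.INTER_CUBIC))
def proj(d,X):
    X=np.atleast_2d(X); R=np.array(d["R"]);t=np.array(d["t"])
    c=X@R.T+t; f=192/np.tan(np.radians(d["vfov"])/2)
    return np.c_[d["cx"]+f*c[:,0]/c[:,2], d["cy"]+f*c[:,1]/c[:,2]]
def ray(d,u,v):
    R=np.array(d["R"]);t=np.array(d["t"]); f=192/np.tan(np.radians(d["vfov"])/2)
    return -R.T@t, R.T@np.array([(u-d["cx"])/f,(v-d["cy"])/f,1])
def atz(d,u,v,z):
    o,r=ray(d,u,v); return o+r*(z-o[2])/r[2]
E
python3 - <<'E'
from h import *
import pickle
s=state();print(s)
print(pinch_z)
for n in("side","top"):
    d=capture(n);save(d,n+"0.png");print(n,{k:d[k] for k in d if k!="frame"})
    pickle.dump(d,open(n+"0.pkl","wb"))
    for t in ["large","medium","small","hook_root","cover","button","spray_can"]:
        try:
            for m in masks_of(d,t)[:3]: print(t,round(m["p"],2),m["box"],m["pixels"].sum())
        except Exception as e: print(t,e)
E
```

```text
pics
{'time_s': 0.0, 'joint_pos': array([ 1.19771559e+00,  3.79420937e-01,  1.73480109e+00,  1.72625965e-05,
        1.02848816e+00, -3.32881368e-02]), 'qvel': array([-5.53923707e-04,  4.17654669e-04, -1.55039999e-03, -2.61590841e-04,
       -2.99147531e-04,  9.29045582e-06]), 'tau': array([-3.17566060e-03, -7.63672042e+01, -4.34377027e+01,  6.49373280e-02,
        4.20364179e-02, -3.91719698e-05]), 'eef_pos': array([0.23314891, 0.65959826, 0.21326954]), 'orientation': array([-1.57074437e+00,  1.11642590e-03,  1.23099484e+00]), 'contact_force': array([ 0.25521402, -1.33735915, -0.62673657]), 'wrist_torque': array([-0.05197766, -0.04970766,  0.00991486]), 'grip_width': 0.09099829163129786}
0.0188
side {'vfov': 52.8965296432581, 'cx': 249.97341068026435, 'cy': 193.67780900419507, 'R': array([[ 0.98034106, -0.19694537,  0.01199737],
       [-0.13022951, -0.69152988, -0.71051158],
       [ 0.1482285 ,  0.69498126, -0.70358323]]), 't': array([-0.5256503 ,  0.14495722,  1.27143159]), 'shot': 1}
large 0.82 [144.9, 142.1, 31.6, 41.8] 736
large 0.6 [214.1, 226.2, 23.4, 52.0] 625
large 0.53 [3
[... 538 characters left out ...]
-9.99876032e-01, -9.84848401e-04],
       [-9.98823453e-01, -1.56529092e-02, -4.58987578e-02],
       [ 4.58776521e-02,  1.70497311e-03, -9.98945611e-01]]), 't': array([-0.0464693 ,  0.49735757,  1.52621083]), 'shot': 2}
large 0.96 [142.9, 256.9, 32.2, 35.6] 511
large 0.55 [286.6, 207.0, 36.4, 15.0] 104
medium 0.86 [319.8, 151.4, 26.4, 27.9] 202
medium 0.42 [352.1, 212.0, 28.2, 18.4] 244
small 0.87 [393.4, 214.1, 26.0, 21.1] 339
small 0.54 [354.6, 209.9, 28.0, 18.7] 264
hook_root 0.59 [204.0, 112.2, 44.4, 75.9] 2038
hook_root 0.48 [297.5, 235.2, 88.7, 61.8] 981
cover 0.81 [135.6, 159.3, 32.3, 24.3] 660
spray_can 0.85 [278.7, 81.9, 26.5, 38.7] 682
spray_can 0.54 [353.4, 213.3, 30.4, 17.6] 280
```

View pics/side0.png

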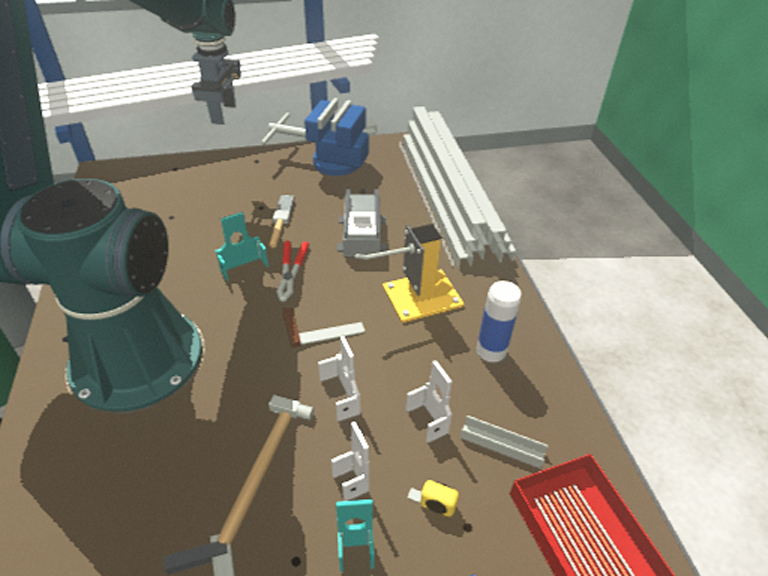

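View pics/top0.png

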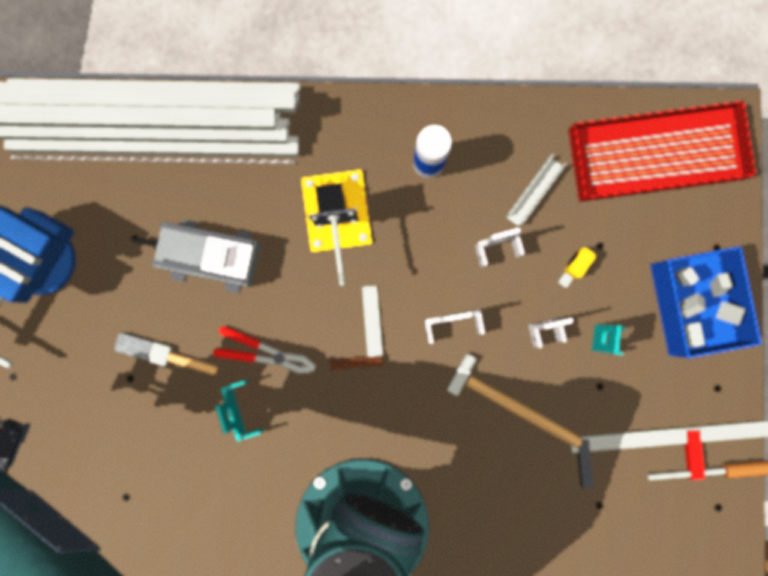

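The side view shows three white brackets: large at about (342,380), medium at (430,400) and small at (350,460). There are two turquoise look-alikes. The stand is at (425,270) and the station at (360,225). Next I'll zoom in for precise poses.

Run:
```python
from h import *
import pickle
t=pickle.load(open("top0.pkl","rb"));s=pickle.load(open("side0.pkl","rb"))
def c(d,b,k):
    return cv2.resize(d["frame"][b[1]:b[3],b[0]:b[2],::-1],None,fx=k,fy=k,interpolation=cv2.INTER_CUBIC)
cv2.imwrite("pics/a.png",c(t,(270,140,400,240),6))
cv2.imwrite("pics/b.png",c(s,(200,215,320,345),4.5))
cv2.imwrite("pics/c.png",c(t,(90,105,260,205),4.6))
cv2.imwrite("pics/d.png",c(s,(220,120,320,220),6))
```

```text
(no output)
```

View pics/a.png

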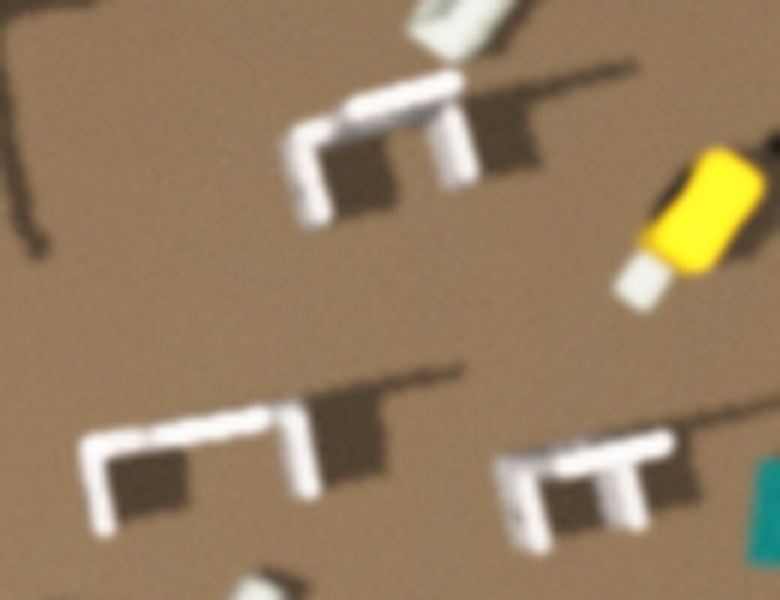

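View pics/b.png

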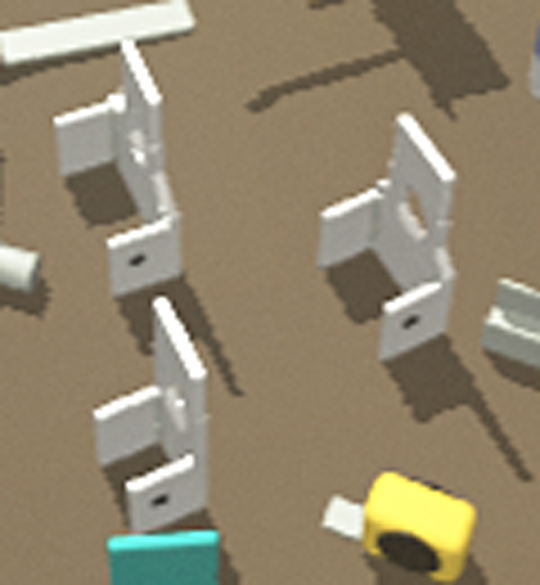

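View pics/c.png

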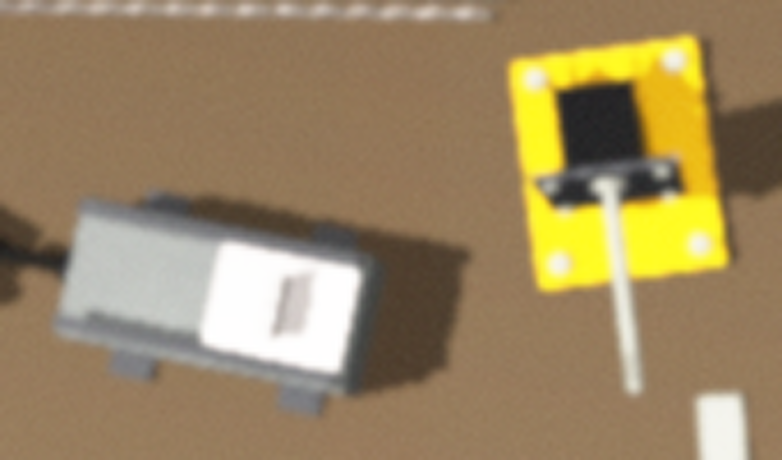

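View pics/d.png

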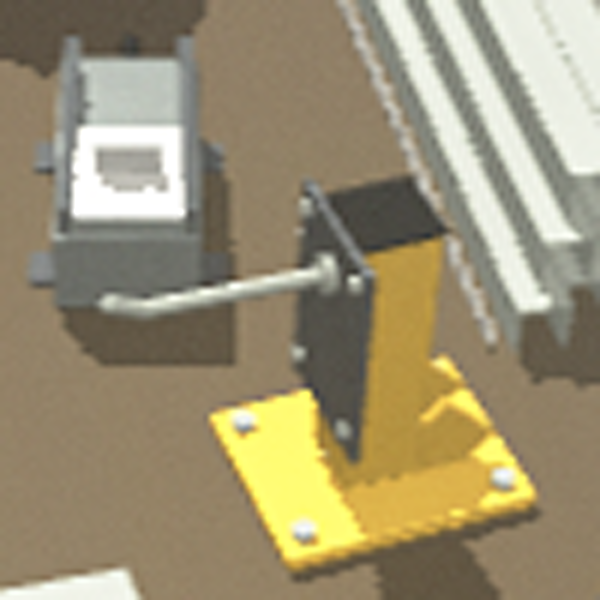

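```bash
cat > fit.py <<'E'
from h import *
from scipy.optimize import minimize
K=4
def boxes(W):
    h=W/2; b=[]
    bx=lambda x0,x1,y0,y1,z0,z1: np.array([[x,y,z] for x in(x0,x1) for y in(y0,y1) for z in(z0,z1)])
    # slot: top edge z=.106, bottom .066, width .032, corners 10mm sloped
    b=[bx(-.004,.004,-h,h,0,.066),bx(-.044,-.004,-h,-h+.005,0,.06),bx(-.044,-.004,h-.005,h,0,.06),
       bx(-.004,.004,-.028,.028,.106,.154),bx(-.004,.004,-.028,-.016,.066,.106),bx(-.004,.004,.016,.028,.066,.106)]
    for s in(-1,1):
        b.append(np.array([[x,y*s,z] for x in(-.004,.004) for y,z in((.016,.096),(.016,.106),(.006,.106))]))
    return b
def place(P,x,y,yaw):
    c,s=np.cos(yaw),np.sin(yaw)
    return P@np.array([[c,-s,0],[s,c,0],[0,0,1]]).T+[x,y,0]
def render(d,bs,pose,roi,shift=(0,0)):
    m=np.zeros(((roi[3]-roi[1])*K,(roi[2]-roi[0])*K),np.uint8)
    for P in bs:
        p=proj(d,place(P,*pose))+shift
        q=((p-[roi[0],roi[1]]+.5)*K-.5)
        hull=cv2.convexHull((q*16).astype(np.int32).reshape(-1,1,2))
        cv2.fillConvexPoly(m,hull,255,shift=4)
    return cv2.resize(m,None,fx=1/K,fy=1/K,interpolation=cv2.INTER_AREA)/255.
def white(d,roi):
    f=d["frame"][roi[1]:roi[3],roi[0]:roi[2]]
    hsv=cv2.cvtColor(f,cv2.COLOR_RGB2HSV).astype(float)
    sat=hsv[:,:,1]; return np.clip((75-sat)/50,0,1)*np.clip((hsv[:,:,2]-100)/40,0,1)
def fit(views,bs,x0,verbose=True):
    ws=[white(d,r) for d,r in views]
    # shifts per view absorbed? no: pose only
    def cost(p):
        c=0
        for (d,r),w in zip(views,ws):
            m=render(d,bs,p,r); c+=np.abs(m-w).sum()/w.sum()
        return c
    best=None
    for dy in(-.15,0,.15):
        s0=np.array([x0[0],x0[1],x0[2]+dy])
        sim=np.array([s0,s0+[.012,0,0],s0+[0,.012,0],s0+[0,0,.12]])
        r=minimize(cost,s0,method="Nelder-Mead",options=dict(initial_simplex=sim,xatol=1e-5,fatol=1e-5,maxiter=400))
        if best is None or r.fun<best.fun: best=r
    return best,ws
E
python3 - <<'E'
from fit import *
import pickle
t=pickle.load(open("top0.pkl","rb"));s=pickle.load(open("side0.pkl","rb"))
spec=dict(large=(.112,(280,202,327,234),(209,222,243,284),(303,212)),
 medium=(.084,(313,148,352,180),(266,238,302,298),(330,165)),
 small=(.056,(350,207,385,236),(218,279,247,334),(362,218)))
for n,(W,rt,rs,c) in spec.items():
    x0=atz(t,c[0],c[1],.06)
    for nm,v in(("both",[(t,rt),(s,rs)]),("top",[(t,rt)]),("side",[(s,rs)])):
        b,ws=fit(v,boxes(W),[x0[0],x0[1],.1]); print(n,nm,np.round(b.x,4),round(b.fun,3))
        if nm=="both":
            for i,(d,r) in enumerate(v):
                m=render(d,boxes(W),b.x,r); im=np.dstack([m*255,ws[i]*255,ws[i]*0]).astype(np.uint8)
                cv2.imwrite(f"pics/f_{n}_{i}.png",cv2.resize(im,(300,300)))
ims=[cv2.imread(f"pics/f_{n}_{i}.png") for n in spec for i in(0,1)]
cv2.imwrite("pics/fits.png",np.vstack([np.hstack(ims[0::2])[:, :],np.hstack(ims[1::2])])[:, :800] if 0 else cv2.resize(np.vstack([np.hstack(ims[0::2]),np.hstack(ims[1::2])]),(800,533)))
E
```

```text
large both [ 0.441  -0.1827  0.1976] 0.518
large top [ 0.4384 -0.1848  0.2273] 0.267
large side [ 0.4418 -0.1817  0.2003] 0.175
medium both [ 0.6037 -0.2748  0.2859] 0.274
medium top [ 0.6037 -0.277   0.2789] 0.181
medium side [ 0.604  -0.2736  0.2831] 0.049
small both [ 0.4297 -0.378   0.2483] 0.361
small top [ 0.4283 -0.3792  0.2508] 0.145
small side [ 0.4321 -0.3753  0.2476] 0.061
```

View pics/fits.png

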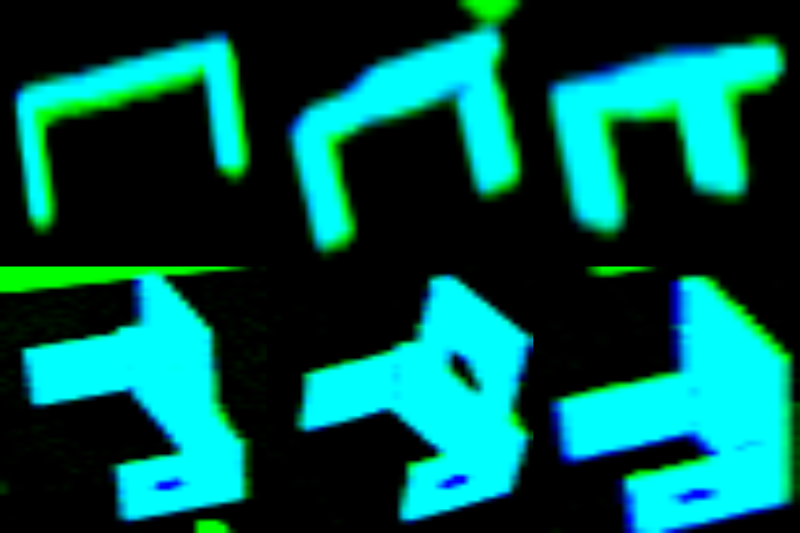

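Run:
```python
from fit import *
import pickle
from scipy.optimize import least_squares
t=pickle.load(open("top0.pkl","rb"));s=pickle.load(open("side0.pkl","rb"))
un=lambda U,V,k,ox,oy:((U+.5)/k-.5+ox,(V+.5)/k-.5+oy)
T=lambda U,V:un(U,V,4.6,90,105)
S=lambda U,V:un(U,V,6,220,120)
obs=[(t,T(540,181),(0,.046,.198)),(t,T(677,162),(0,-.046,.198)),(t,T(558,207),(0,.046,.056)),(t,T(686,193),(0,-.046,.056)),
(t,T(634,392),(-.130,0,.182)),(t,T(610,190),(0,0,.165)),
(s,S(304,186),(0,.046,.198)),(s,S(372,274),(0,-.046,.198)),(s,S(357,460),(0,-.046,.056)),(s,S(105,302),(-.13,0,.182)),(s,S(325,274),(0,0,.165))]
def run(obs,x0):
    f=lambda p:np.concatenate([proj(d,place(np.array([X]),*p))[0]-uv for d,uv,X in obs])
    r=least_squares(f,x0,loss="soft_l1"); return r.x,f(r.x).reshape(-1,2)
x0=list(atz(t,*T(610,190),.165)[:2])+[.1]
for o in(obs,obs[:6],obs[6:]):
    x,res=run(o,x0);print("stand",np.round(x,4));print(np.round(res,1).tolist())
# station, frame origin at cover centre(closed = button)
st=[(t,T(221,240),(.037,.046,.0765)),(t,T(364,268),(.037,-.046,.0765)),(t,T(346,374),(-.037,-.046,.0765)),(t,T(200,345),(-.037,.046,.0765)),
(s,S(184,128),(.037,.046,.0765)),(s,S(188,218),(.037,-.046,.0765)),(s,S(68,219),(-.037,-.046,.0765)),(s,S(78,126),(-.037,.046,.0765))]
x0=list(atz(t,*T(283,306),.0765)[:2])+[-.2]
for o in(st,st[:4],st[4:]):
    x,res=run(o,x0);print("station",np.round(x,4));print(np.round(res,1).tolist())
x,_=run(st,x0)
# tab check overlay
for d,n in((t,"t"),(s,"s")):
    P=place(np.array([[a,b,z] for z in(.0765,.1005) for a,b in((.023,.0025),(.023,-.0025),(-.023,-.0025),(-.023,.0025))]),*x)
    q=proj(d,P); 
    print(n,np.round([[(u+.5-(90 if n=='t' else 220))*(4.6 if n=='t' else 6),(v+.5-(105 if n=='t' else 120))*(4.6 if n=='t' else 6)] for u,v in q]).tolist())
```

```text
stand [0.6292 0.058  0.1465]
[[-1.8, 0.0], [0.8, -0.1], [-1.0, 1.0], [0.5, 0.2], [0.2, -1.9], [-0.0, -2.3], [-0.5, -1.1], [-1.1, 1.2], [-1.4, 1.4], [0.4, 0.0], [0.7, 0.2]]
stand [0.6283 0.0573 0.1378]
[[-1.6, 0.2], [1.0, 0.4], [-0.8, 1.2], [0.7, 0.6], [-0.0, -1.6], [0.2, -2.0]]
stand [0.6308 0.0606 0.1732]
[[-0.5, -1.5], [-0.4, 0.5], [-0.8, 0.7], [1.1, 0.1], [1.0, -0.4]]
station [ 0.5547  0.2805 -0.1833]
[[1.2, -0.7], [-0.5, -0.8], [-1.6, -0.2], [0.7, 0.1], [-0.2, 0.2], [-0.6, -0.0], [-0.1, -0.2], [-1.3, 0.5]]
station [ 0.5534  0.2805 -0.1775]
[[1.1, -0.2], [-0.6, -0.5], [-1.5, 0.1], [0.8, 0.6]]
station [ 0.5569  0.2808 -0.1999]
[[0.5, 0.2], [-0.2, -0.1], [0.3, -0.4], [-0.6, 0.3]]
t [[287.0, 271.0], [294.0, 272.0], [280.0, 340.0], [272.0, 338.0], [279.0, 267.0], [286.0, 269.0], [272.0, 337.0], [264.0, 336.0]]
s [[162.0, 171.0], [162.0, 175.0], [91.0, 175.0], [91.0, 171.0], [163.0, 141.0], [163.0, 146.0], [90.0, 146.0], [91.0, 141.0]]
```

Run:
```python
from fit import *
import pickle
t=pickle.load(open("top0.pkl","rb"));s=pickle.load(open("side0.pkl","rb"))
def big(d,b,k,pose):
    im=cv2.resize(d["frame"][b[1]:b[3],b[0]:b[2],::-1],None,fx=k,fy=k,interpolation=cv2.INTER_CUBIC)
    def L(P,c):
        q=(proj(d,place(np.array(P),*pose))-[b[0],b[1]]+.5)*k-.5
        cv2.polylines(im,[q.astype(np.int32).reshape(-1,1,2)],False,c,1,cv2.LINE_AA)
    L([(0,.046,.198),(0,-.046,.198),(0,-.046,.056),(0,.046,.056),(0,.046,.198)],(0,255,0))
    L([(0,0,.165),(-.11,0,.170),(-.13,0,.184)],(0,0,255))
    return im
p=(.6292,.058,.1465)
cv2.imwrite("pics/e.png",big(t,(195,105,255,195),6.6,p)); cv2.imwrite("pics/g.png",big(s,(230,140,320,220),8,p))
a=cv2.imread("pics/e.png");b=cv2.imread("pics/g.png")
print(a.shape,b.shape)
```

```text
(594, 396, 3) (640, 720, 3)
```

View pics/e.png

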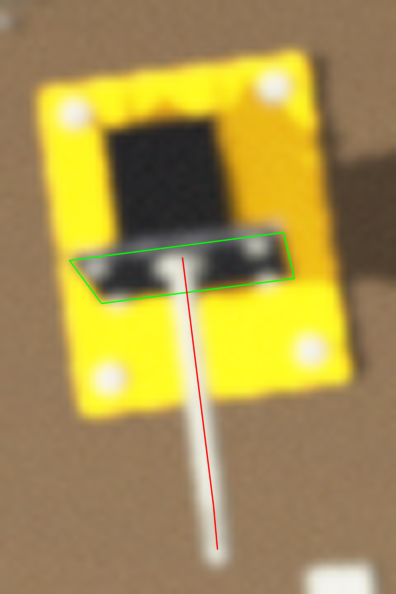

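View pics/g.png

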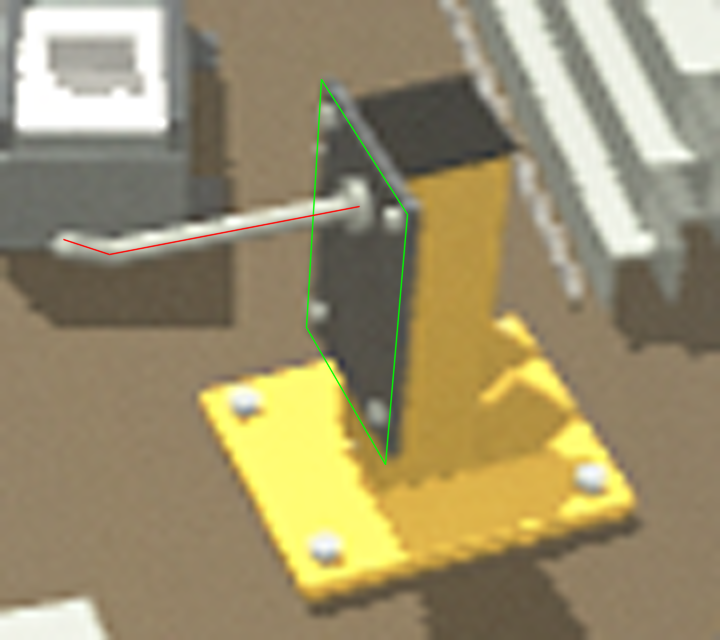

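```bash
cat > plan.py <<'E'
from h import *
def Rt(yaw): # tool axes columns, pointing down
    c,s=np.cos(yaw),np.sin(yaw); return np.array([[c,0,-s],[s,0,c],[0,-1,0]])
def pose():
    s=state(); o=s["orientation"]; return np.r_[s["eef_pos"],o[2]],s
def plan(wps,opening,start=None,step=.06,deg=10.):
    """wps: list of (x,y,z,yaw[,opening])"""
    cur=pose()[0] if start is None else np.array(start,float)
    rows=[];p=cur.copy()
    for w in wps:
        w=np.array(w,float);op=w[4] if len(w)>4 else opening
        d=w[:4]-p; n=max(1,int(np.ceil(max(np.linalg.norm(d[:3])/step,abs(np.degrees(d[3]))/deg)-1e-6)))
        for i in range(1,n+1): rows.append((p+d*i/n,op))
        p=w[:4].copy()
    while len(rows)%5: rows.append(rows[-1])
    b=cur
    for k in range(0,len(rows),5):
        R=Rt(b[3]); out=[]
        for q,op in rows[k:k+5]:
            sh=np.round(R.T@(q[:3]-b[:3]),4); out.append([[float(round(v,3)) if 0 else float(v) for v in sh],float(round(-np.degrees(q[3]-b[3]),1)),op])
        print(str(out).replace(" ",""))
        sh,tu,_=out[-1]; b=np.r_[b[:3]+R@np.array(sh),b[3]-np.radians(tu)]
    print("end",np.round(b,4),"from",np.round(cur,4))
E
python3 - <<'E'
from plan import *
plan([(.48,.40,.25,.8),(.56,.10,.25,.3),(.47,-.18,.25,.198)],.06)
E
```

```text
[[[-0.0233,-0.0052,-0.0456],3.5,0.06],[[-0.0465,-0.0103,-0.0912],7.1,0.06],[[-0.0698,-0.0155,-0.1368],10.6,0.06],[[-0.0931,-0.0206,-0.1824],14.1,0.06],[[-0.1164,-0.0258,-0.228],17.6,0.06]]
[[[-0.0083,-0.0051,-0.0505],3.6,0.06],[[-0.0167,-0.0103,-0.101],7.1,0.06],[[-0.0486,-0.0103,-0.1418],11.9,0.06],[[-0.0805,-0.0103,-0.1826],16.6,0.06],[[-0.1123,-0.0103,-0.2233],21.4,0.06]]
[[[-0.0148,0.0,-0.0496],4.8,0.06],[[-0.0296,0.0,-0.0992],9.6,0.06],[[-0.0443,0.0,-0.1488],14.3,0.06],[[-0.089,0.0,-0.1871],15.5,0.06],[[-0.1336,0.0,-0.2255],16.7,0.06]]
[[[-0.0317,0.0,-0.0495],1.1,0.06],[[-0.0635,0.0,-0.099],2.3,0.06],[[-0.0952,0.0,-0.1485],3.5,0.06],[[-0.0952,0.0,-0.1485],3.5,0.06],[[-0.0952,0.0,-0.1485],3.5,0.06]]
end [ 0.47   -0.18    0.25    0.1978] from [0.2333 0.66   0.2139 1.231 ]
```

Emit:
jog_arm([
  [[-0.023,-0.005,-0.046],3.5,0.06],
  [[-0.047,-0.01,-0.091],7.1,0.06],
  [[-0.07,-0.016,-0.137],10.6,0.06],
  [[-0.093,-0.021,-0.182],14.1,0.06],
  [[-0.116,-0.026,-0.228],17.6,0.06],
])

```text
time_s: 1.42
eef_pos: [0.4106, 0.4734, 0.2403]
orientation: [-1.571, -0.0, 0.922]
contact_force: [0.9, 0.7, -1.4]
grip_width: 0.0602
```

Emit:
jog_arm([
  [[-0.008,-0.005,-0.05],3.6,0.06],
  [[-0.017,-0.01,-0.101],7.1,0.06],
  [[-0.049,-0.01,-0.142],11.9,0.06],
  [[-0.08,-0.01,-0.183],16.6,0.06],
  [[-0.112,-0.01,-0.223],21.4,0.06],
])

```text
time_s: 2.05
eef_pos: [0.5204, 0.2492, 0.2501]
orientation: [-1.571, -0.0, 0.548]
contact_force: [0.9, 0.7, 0.2]
grip_width: 0.0602
```

Emit:
jog_arm([
  [[-0.015,0,-0.05],4.8,0.06],
  [[-0.03,0,-0.099],9.6,0.06],
  [[-0.044,0,-0.149],14.3,0.06],
  [[-0.089,0,-0.187],15.5,0.06],
  [[-0.134,0,-0.226],16.7,0.06],
])

```text
time_s: 2.68
eef_pos: [0.5235, -0.0135, 0.25]
orientation: [-1.571, -0.0, 0.258]
contact_force: [0.2, -0.5, -0.5]
grip_width: 0.0601
```

Run:
```python
from plan import *
plan([(.441,-.1827,.25,.198),(.441,-.1827,.165,.198,.04)],.05)
print(state()["contact_force"],state()["joint_pos"])
```

```text
[[[-0.0307,0.0,-0.0356],0.9,0.05],[[-0.0615,0.0,-0.0713],1.7,0.05],[[-0.0922,0.0,-0.1069],2.6,0.05],[[-0.123,0.0,-0.1425],3.5,0.05],[[-0.123,0.0425,-0.1425],3.5,np.float64(0.04)]]
[[[0.0,0.0425,-0.0],-0.0,np.float64(0.04)],[[0.0,0.0425,-0.0],-0.0,np.float64(0.04)],[[0.0,0.0425,-0.0],-0.0,np.float64(0.04)],[[0.0,0.0425,-0.0],-0.0,np.float64(0.04)],[[0.0,0.0425,-0.0],-0.0,np.float64(0.04)]]
end [ 0.441  -0.1827  0.165   0.1972] from [ 0.5235 -0.0135  0.25    0.2583]
[ 0.23231092 -0.50865421 -0.45575085] [-7.02676690e-02  5.22715650e-02  2.06536144e+00 -3.16349129e-05
  1.02369704e+00 -3.28585828e-01]
```

Emit:
jog_arm([
  [[-0.031,0,-0.036],0.9,0.05],
  [[-0.062,0,-0.071],1.7,0.05],
  [[-0.092,0,-0.107],2.6,0.05],
  [[-0.123,0,-0.143],3.5,0.05],
  [[-0.123,0.04,-0.143],3.5,0.05],
], force=25)

```text
time_s: 3.3
eef_pos: [0.4425, -0.1846, 0.212]
orientation: [-1.574, -0.005, 0.194]
contact_force: [0.7, 0.4, -0.0]
grip_width: 0.0503
```

Emit:
jog_arm([
  [[0,0.043,0],0,0.05],
  [[0,0.086,0],0,0.05],
  [[0,0.086,0],0,0.03],
  [[0,0.086,0],0,0.004],
  [[0,0.086,0],0,0.004],
])

```text
time_s: 3.92
eef_pos: [0.4428, -0.182, 0.1257]
orientation: [-1.572, -0.002, 0.198]
contact_force: [0.7, -0.8, 0.4]
grip_width: 0.0228
```

Run:
```python
from plan import *
d=capture("side");save(d,"s1.png",(180,150,320,340),3);d=capture("top");save(d,"t1.png",(250,140,400,240),4)
s=state();print(s["eef_pos"],s["grip_width"],s["contact_force"])
```

```text
[ 0.44248627 -0.18190449  0.12528497] 0.015108467144775106 [ 0.03282176 -0.37337215 -0.42227122]
```

View pics/s1.png

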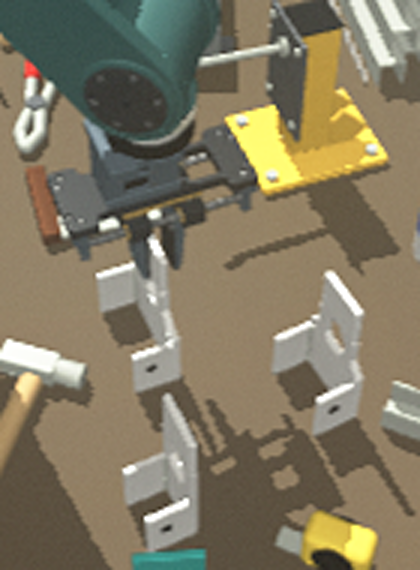

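Emit:
jog_arm([
  [[0,0,0],0,0.004],
  [[0,0,0],0,0.004],
  [[0,-0.03,0],0,0.004],
  [[0,-0.06,0],0,0.004],
  [[0,-0.085,0],0,0.004],
])

```text
time_s: 4.65
eef_pos: [0.4416, -0.1815, 0.2101]
orientation: [-1.571, -0.0, 0.198]
contact_force: [0.1, 0.1, -3.3]
grip_width: 0.008
```

Run:
```python
from plan import *
plan([(.442,.029,.211,.16)],.004)
```

```text
[[[0.0104,-0.0002,0.0516],0.5,0.004],[[0.0209,-0.0004,0.1032],1.1,0.004],[[0.0313,-0.0007,0.1547],1.6,0.004],[[0.0418,-0.0009,0.2063],2.2,0.004],[[0.0418,-0.0009,0.2063],2.2,0.004]]
end [0.4421 0.029  0.211  0.1594] from [ 0.4416 -0.1815  0.2101  0.1978]
```

Emit:
jog_arm([
  [[0.01,0,0.052],0.5,0.004],
  [[0.021,0,0.103],1.1,0.004],
  [[0.031,-0.001,0.155],1.6,0.004],
  [[0.042,-0.001,0.206],2.2,0.004],
  [[0.042,-0.001,0.206],2.2,0.004],
])

```text
time_s: 5.28
eef_pos: [0.442, 0.0312, 0.21]
orientation: [-1.57, 0.0, 0.163]
contact_force: [0.4, -0.9, -2.5]
grip_width: 0.0077
```

```bash
cat > chk.py <<'E'
from fit import *
from plan import pose
import sys
def chk(tag,W,zslot,pl,stand=(.6295,.0595,.16)):
    p,s=pose();print(np.round(p,4),s["grip_width"],np.round(s["contact_force"],1))
    ims=[]
    for n,b,k in(("top",(195,105,275,225),5),("side",(195,120,315,240),5)):
        d=capture(n)
        im=cv2.resize(d["frame"][b[1]:b[3],b[0]:b[2],::-1],None,fx=k,fy=k,interpolation=cv2.INTER_CUBIC)
        def L(P,c,ps):
            q=(proj(d,place(np.array(P),*ps))-[b[0],b[1]]+.5)*k-.5
            cv2.polylines(im,[q.astype(np.int32).reshape(-1,1,2)],False,c,1,cv2.LINE_AA)
        L([(0,.046,.198),(0,-.046,.198),(0,-.046,.056),(0,.046,.056),(0,.046,.198)],(0,255,0),stand)
        L([(0,0,.165),(-.11,0,.170),(-.13,0,.184)],(0,0,255),stand)
        if W:
            h=W/2;z=zslot-.106;x=-.004
            o=[(x,-h,z),(x,h,z),(x,h,z+.066),(x,.028,z+.066),(x,.028,z+.154),(x,-.028,z+.154),(x,-.028,z+.066),(x,-h,z+.066),(x,-h,z)]
            L(o,(255,0,255),pl)
            L([(x,-.016,z+.066),(x,.016,z+.066),(x,.016,z+.096),(x,.006,z+.106),(x,-.006,z+.106),(x,-.016,z+.096),(x,-.016,z+.066)],(255,0,255),pl)
        ims.append(im)
    H=600; ims=[np.vstack([i,np.zeros((H-i.shape[0],i.shape[1],3),np.uint8)]) if i.shape[0]<H else i[:H] for i in ims]
    im=np.hstack(ims); f=min(1,800/im.shape[1]); cv2.imwrite(f"pics/{tag}.png",cv2.resize(im,None,fx=f,fy=f,interpolation=cv2.INTER_AREA))
E
python3 - <<'E'
from chk import *
p,_=pose()
chk("k1",.112,p[2]-.0193,(p[0],p[1],p[3]))
E
```

```text
[0.442  0.0312 0.21   0.1633] 0.0077491858896816855 [ 0.4 -0.9 -2.5]
```

View pics/k1.png

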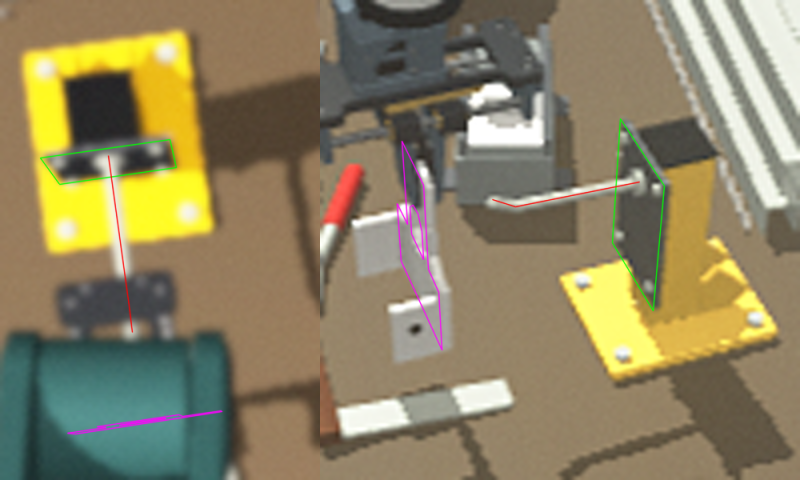

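Emit:
jog_arm([
  [[0.03,0,-0.001],0,0.004],
  [[0.06,0,-0.001],0,0.004],
  [[0.09,0,-0.001],0,0.004],
  [[0.115,0,-0.001],0,0.004],
  [[0.13,0,-0.001],0,0.004],
])

```text
time_s: 6.0
eef_pos: [0.5719, 0.047, 0.2097]
orientation: [-1.571, 0.0, 0.158]
contact_force: [-0.9, 0.1, -3.0]
grip_width: 0.0079
```

Run:
```python
from chk import *
p,_=pose()
chk("k2",.112,p[2]-.0193,(p[0],p[1],p[3]))
```

```text
[0.5719 0.047  0.2097 0.1579] 0.00790585032365692 [-0.9  0.1 -3. ]
```

View pics/k2.png

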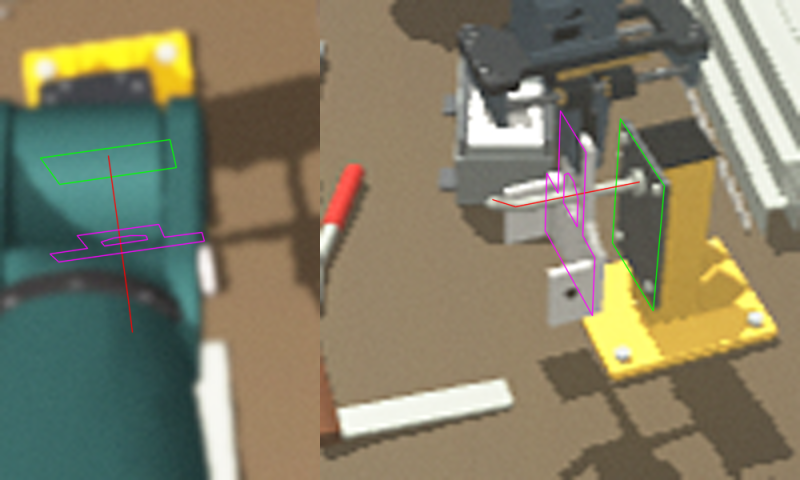

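Emit:
jog_arm([
  [[0.004,0.008,0.003],0,0.004],
  [[0.004,0.017,0.003],0,0.004],
  [[0.004,0.017,0.003],0,0.004],
  [[0.004,0.017,0.003],0,0.024],
  [[0.004,0.017,0.003],0,0.024],
])

```text
time_s: 6.72
eef_pos: [0.5745, 0.0519, 0.1933]
orientation: [-1.571, -0.001, 0.159]
contact_force: [-0.5, 0.2, -0.2]
grip_width: 0.0232
```

Emit:
jog_arm([
  [[0,0,0],0,0.024],
  [[0,-0.01,0],0,0.024],
  [[0,-0.04,0],0,0.024],
  [[0,-0.07,0],0,0.012],
  [[-0.04,-0.07,0],0,0],
])

```text
time_s: 7.35
eef_pos: [0.5372, 0.0457, 0.2662]
orientation: [-1.571, -0.005, 0.16]
contact_force: [0.3, 0.2, -0.5]
grip_width: 0.0069
```

Run:
```python
from chk import *
chk("k3",.112,.1725,(.576,.051,.16))
```

```text
[0.5372 0.0457 0.2662 0.1596] 0.006884872219926458 [ 0.3  0.2 -0.5]
```

View pics/k3.png

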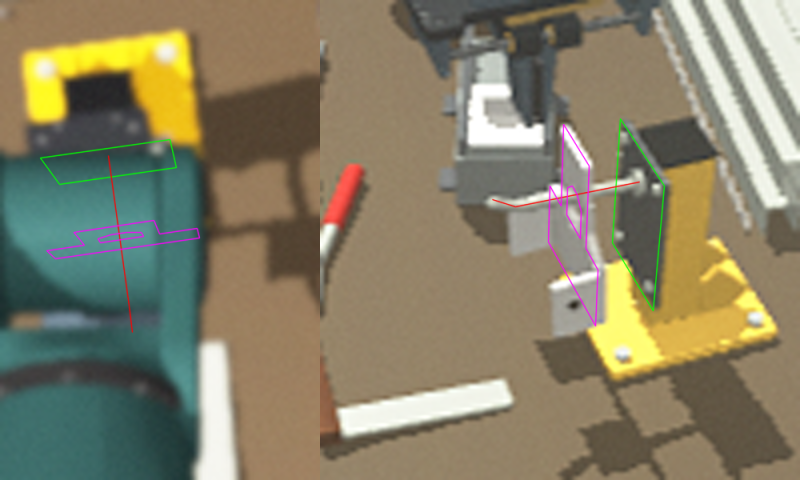

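Emit:
jog_arm([
  [[0,0.05,0.003],0,0],
  [[0,0.072,0.003],0,0],
  [[0.02,0.072,0.003],0,0],
  [[0.04,0.072,0.003],0,0],
  [[0.055,0.072,0.003],0,0],
])

```text
time_s: 8.07
eef_pos: [0.5896, 0.0574, 0.1911]
orientation: [-1.571, 0.0, 0.159]
contact_force: [-1.6, -0.2, -0.7]
grip_width: 0.0003
```

Emit:
jog_arm([
  [[0.006,0,0],0,0],
  [[0.012,0,0],0,0],
  [[0.016,0,0],0,0],
  [[0.018,0,0],0,0],
  [[0.018,0,0],0,0],
])

```text
time_s: 8.7
eef_pos: [0.6066, 0.0601, 0.1911]
orientation: [-1.571, -0.0, 0.159]
contact_force: [0.2, -0.0, 0.4]
grip_width: 0.0005
```

Run:
```python
from chk import *
chk("k4",.112,.171,(.6255,.059,.16))
```

```text
[0.6066 0.0601 0.1911 0.1593] 0.0004978041089342573 [ 0.2 -0.   0.4]
```

View pics/k4.png

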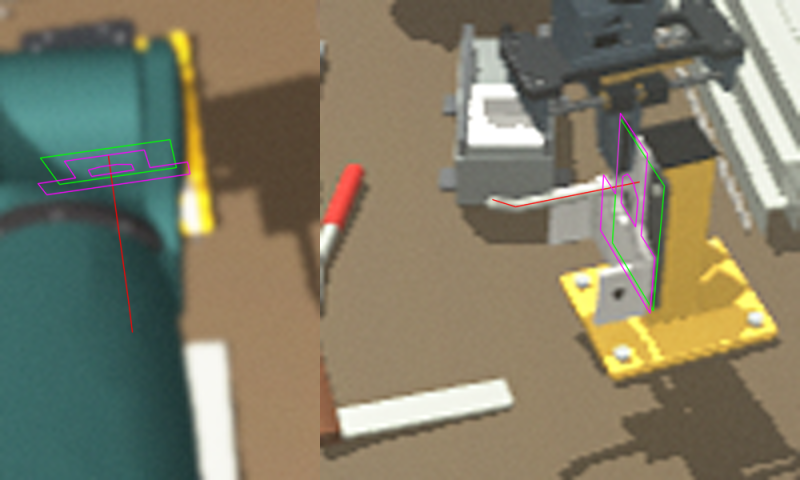

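Emit:
jog_arm([
  [[0.001,0,0],0,0],
  [[0.002,0,0],0,0],
  [[0.003,0,0],0,0],
  [[0.003,0,0],0,0],
  [[0.003,0,0],0,0],
])

```text
time_s: 9.43
eef_pos: [0.6094, 0.0606, 0.1909]
orientation: [-1.571, 0.0, 0.159]
contact_force: [-1.4, -0.3, 1.5]
grip_width: 0.0004
```

Run:
```python
from plan import *
p,s=pose();print(p,s["contact_force"])
```

```text
[0.60942717 0.06057354 0.19091388 0.159389  ] [-1.41161223 -0.30245839  1.5362796 ]
```

Emit:
jog_arm([
  [[0.001,0,0],0,0],
  [[0.002,0,0],0,0],
  [[0.003,0,0],0,0],
  [[0.003,0,0],0,0],
  [[0.003,0,0],0,0],
])

```text
time_s: 10.05
eef_pos: [0.6122, 0.061, 0.1909]
orientation: [-1.571, 0.001, 0.159]
contact_force: [-5.2, -0.6, 5.5]
grip_width: 0.0008
```

Run:
```python
from plan import *
plan([(.585,.055,.2,.16),(.575,.053,.245,.16),(.602,-.10,.25,.25),(.6037,-.2748,.25,.286),(.6037,-.2748,.125,.286)],0.05)
```

```text
[[[-0.0278,-0.0091,-0.0016],-0.0,0.05],[[-0.038,-0.0541,-0.002],-0.0,0.05],[[-0.0372,-0.0557,-0.0538],-1.8,0.05],[[-0.0364,-0.0574,-0.1056],-3.5,0.05],[[-0.0356,-0.0591,-0.1574],-5.2,0.05]]
[[[-0.0139,0.0,-0.0566],-0.7,0.05],[[-0.0277,0.0,-0.1132],-1.4,0.05],[[-0.0416,0.0,-0.1697],-2.1,0.05],[[-0.0416,0.0417,-0.1697],-2.1,0.05],[[-0.0416,0.0834,-0.1697],-2.1,0.05]]
[[[-0.0,0.0416,-0.0],0.0,0.05],[[-0.0,0.0416,-0.0],0.0,0.05],[[-0.0,0.0416,-0.0],0.0,0.05],[[-0.0,0.0416,-0.0],0.0,0.05],[[-0.0,0.0416,-0.0],0.0,0.05]]
end [ 0.6037 -0.2748  0.125   0.2868] from [0.6122 0.061  0.1909 0.1594]
```

Emit:
jog_arm([
  [[-0.028,0,-0.002],0,0],
  [[-0.038,-0.054,-0.002],0,0],
  [[-0.037,-0.056,-0.054],-1.8,0.05],
  [[-0.036,-0.057,-0.106],-3.5,0.05],
  [[-0.036,-0.059,-0.157],-5.2,0.05],
])

```text
time_s: 10.68
eef_pos: [0.6022, -0.1013, 0.2502]
orientation: [-1.571, -0.001, 0.251]
contact_force: [0.9, -0.4, -0.7]
grip_width: 0.0276
```

Emit:
jog_arm([
  [[-0.014,0,-0.057],-0.7,0.05],
  [[-0.028,0,-0.113],-1.4,0.05],
  [[-0.042,0,-0.17],-2.1,0.05],
  [[-0.042,0.01,-0.17],-2.1,0.05],
  [[-0.042,0.06,-0.17],-2.1,0.05],
])

```text
time_s: 11.3
eef_pos: [0.6049, -0.2758, 0.1916]
orientation: [-1.574, -0.004, 0.286]
contact_force: [0.6, -0.3, -0.5]
grip_width: 0.0498
```

Run:
```python
from chk import *
from plan import plan
chk("k5",.112,.170,(.628,.061,.16),(.632,.061,.16))
plan([(.6037,-.2748,.125,.286)],0.05)
```

```text
[ 0.6049 -0.2758  0.1916  0.2857] 0.04981193243234411 [ 0.6 -0.3 -0.5]
[[[0.0012,0.03,-0.0013],0.0,0.05],[[0.0024,0.06,-0.0027],0.0,0.05],[[0.0024,0.06,-0.0027],0.0,0.05],[[0.0024,0.06,-0.0027],0.0,0.05],[[0.0024,0.06,-0.0027],0.0,0.05]]
end [ 0.6037 -0.2749  0.125   0.2868] from [ 0.6006 -0.2729  0.185   0.2868]
```

View pics/k5.png

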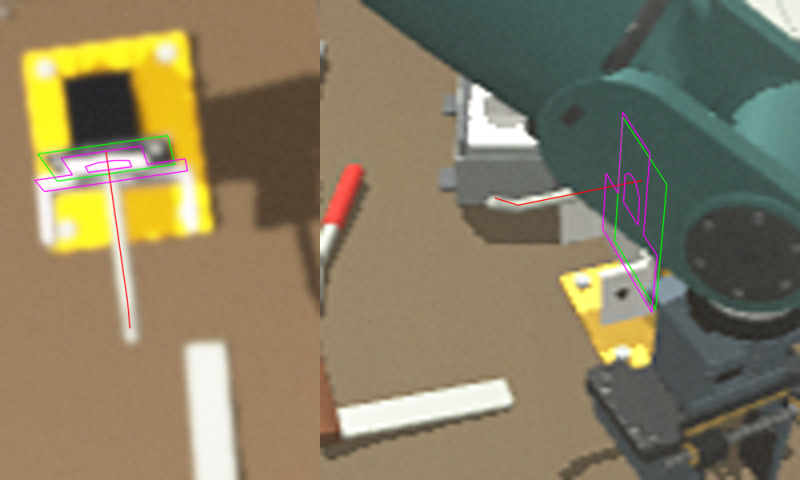

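The top view shows the large bracket flush at the backplate, at about (113,165), and square to it. Next is the grasp on the medium.

Emit:
jog_arm([
  [[0,0.04,0],0,0.05],
  [[0,0.06,0],0,0.05],
  [[0,0.06,0],0,0.05],
  [[0,0.06,0],0,0.02],
  [[0,0.06,0],0,0.004],
])

```text
time_s: 12.02
eef_pos: [0.6039, -0.2751, 0.1314]
orientation: [-1.572, -0.001, 0.287]
contact_force: [0.7, -0.2, -0.2]
grip_width: 0.0328
```

Emit:
jog_arm([
  [[0,0,0],0,0.004],
  [[0,0,0],0,0.004],
  [[0,0,0],0,0.004],
  [[0,-0.04,0],0,0.004],
  [[0,-0.088,0],0,0.004],
])

```text
time_s: 12.65
eef_pos: [0.6023, -0.2744, 0.2177]
orientation: [-1.569, 0.002, 0.287]
contact_force: [0.4, 0.0, -2.4]
grip_width: 0.008
```

Run:
```python
from plan import *
p,s=pose();print(p,s["contact_force"],s["grip_width"])
# hook entry: dist .19
c,sn=np.cos(.16),np.sin(.16)
E1=(.632-.19*c,.0605-.19*sn)
print(E1)
plan([(.50,-.20,.212,.25),(.43,-.05,.212,.2),(*E1,.212,.16)],0.004)
```

```text
[ 0.60232751 -0.2743821   0.21773226  0.28671133] [ 0.37151345  0.04926641 -2.35190543] 0.008045081362842809
(np.float64(0.4444268161586309), np.float64(0.030229540743293263))
[[[-0.0257,0.0019,0.0334],0.7,0.004],[[-0.0514,0.0038,0.0669],1.4,0.004],[[-0.0771,0.0057,0.1003],2.1,0.004],[[-0.0854,0.0057,0.1548],3.1,0.004],[[-0.0936,0.0057,0.2094],4.0,0.004]]
[[[-0.012,0.0,0.0538],1.0,0.004],[[0.0037,0.0,0.0915],2.1,0.004],[[0.0193,0.0,0.1291],3.3,0.004],[[0.0193,0.0,0.1291],3.3,0.004],[[0.0193,0.0,0.1291],3.3,0.004]]
end [0.4444 0.0302 0.212  0.1593] from [ 0.6023 -0.2744  0.2177  0.2867]
```

Emit:
jog_arm([
  [[-0.026,0.001,0.033],0.7,0.004],
  [[-0.051,0.002,0.067],1.4,0.004],
  [[-0.077,0.003,0.1],2.1,0.004],
  [[-0.085,0.003,0.155],3.1,0.004],
  [[-0.094,0.003,0.209],4.0,0.004],
])

```text
time_s: 13.28
eef_pos: [0.4527, -0.0998, 0.2147]
orientation: [-1.571, 0.0, 0.215]
contact_force: [1.3, 1.2, -2.4]
grip_width: 0.008
```

Emit:
jog_arm([
  [[-0.012,0,0.054],1.0,0.004],
  [[0.004,0,0.092],2.1,0.004],
  [[0.019,0,0.129],3.3,0.004],
  [[0.019,0,0.129],3.3,0.004],
  [[0.019,0,0.129],3.3,0.004],
])

```text
time_s: 13.9
eef_pos: [0.4444, 0.029, 0.2147]
orientation: [-1.571, 0.0, 0.16]
contact_force: [0.8, 0.6, -2.2]
grip_width: 0.0081
```

Run:
```python
from chk import *
p,_=pose()
chk("k6",.084,p[2]-.024,(p[0],p[1],p[3]),(.632,.0605,.16))
```

```text
[0.4444 0.029  0.2147 0.1601] 0.00805556771901301 [ 0.8  0.6 -2.2]
```

View pics/k6.png

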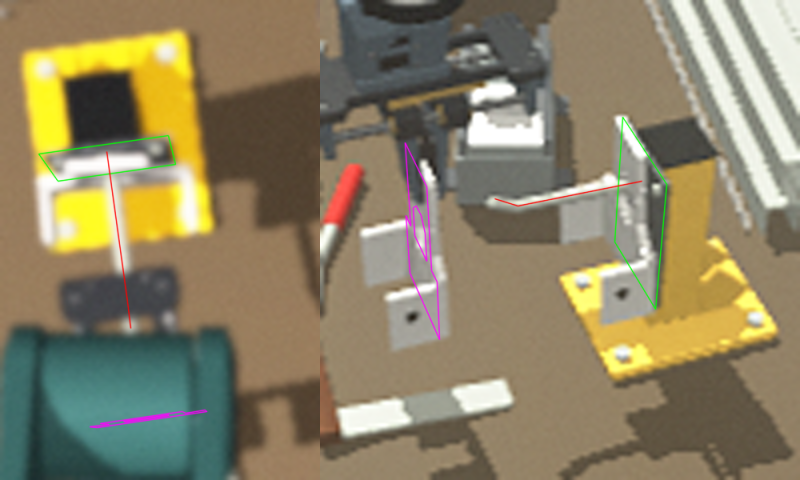

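Emit:
jog_arm([
  [[0.035,0,0.001],0,0.004],
  [[0.07,0,0.001],0,0.004],
  [[0.105,0,0.001],0,0.004],
  [[0.135,0,0.001],0,0.004],
  [[0.14,0,0.001],0,0.004],
])

```text
time_s: 14.62
eef_pos: [0.584, 0.0515, 0.2147]
orientation: [-1.571, 0.0, 0.158]
contact_force: [0.5, 0.2, -2.2]
grip_width: 0.0081
```

Run:
```python
from chk import *
p,_=pose()
chk("k7",.084,p[2]-.024,(p[0],p[1],p[3]),(.632,.0605,.16))
```

```text
[0.584  0.0515 0.2147 0.1582] 0.00809203034174531 [ 0.5  0.2 -2.2]
```

View pics/k7.png

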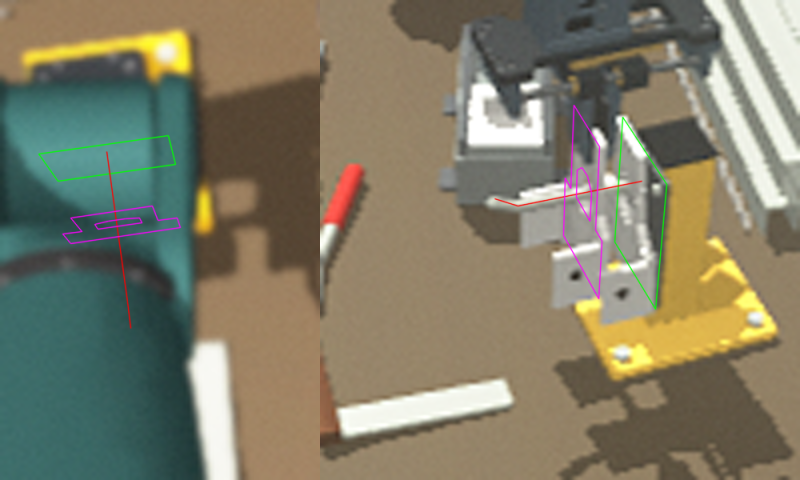

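Emit:
jog_arm([
  [[0,0.009,0.001],0,0.004],
  [[0,0.018,0.001],0,0.004],
  [[0,0.018,0.001],0,0.004],
  [[0,0.018,0.001],0,0.022],
  [[0,0.018,0.001],0,0.022],
])

```text
time_s: 15.35
eef_pos: [0.5827, 0.0533, 0.1971]
orientation: [-1.571, -0.0, 0.159]
contact_force: [-0.7, 0.5, -0.6]
grip_width: 0.0211
```

Emit:
jog_arm([
  [[0,0,0],0,0.022],
  [[0,-0.01,0],0,0.022],
  [[0,-0.04,0],0,0.022],
  [[0,-0.07,0],0,0.012],
  [[-0.04,-0.07,0],0,0],
])

```text
time_s: 15.98
eef_pos: [0.5454, 0.0471, 0.2701]
orientation: [-1.571, -0.005, 0.16]
contact_force: [0.4, -0.3, -1.3]
grip_width: 0.0049
```

Run:
```python
from chk import *
p,_=pose()
chk("k8",.084,.172,(.584,.0525,.16),(.632,.0605,.16))
```

```text
[0.5454 0.0471 0.2701 0.1596] 0.004926369001014599 [ 0.4 -0.3 -1.3]
```

View pics/k8.png

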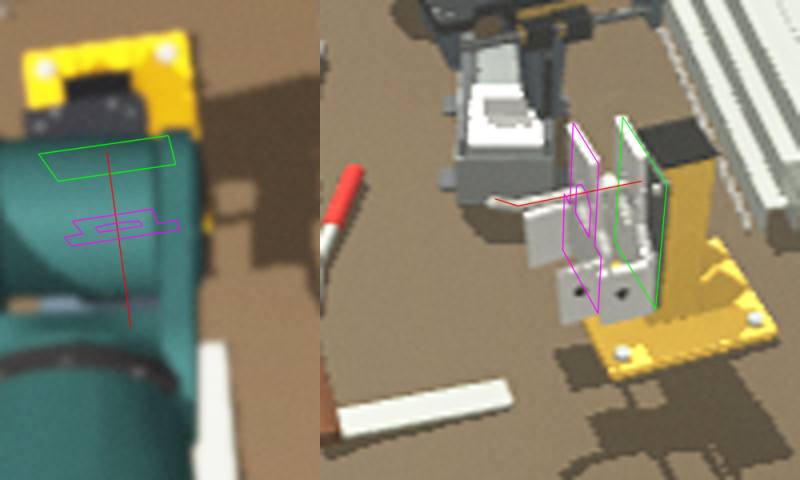

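Emit:
jog_arm([
  [[0,0.05,0.003],0,0],
  [[0,0.077,0.003],0,0],
  [[0.02,0.077,0.003],0,0],
  [[0.038,0.077,0.003],0,0],
  [[0.045,0.077,0.003],0,0],
])

```text
time_s: 16.7
eef_pos: [0.5883, 0.0573, 0.1904]
orientation: [-1.571, -0.001, 0.159]
contact_force: [-2.8, 0.2, -0.4]
grip_width: 0.0003
```

Emit:
jog_arm([
  [[0.005,0,0],0,0],
  [[0.008,0,0],0,0],
  [[0.011,0,0],0,0],
  [[0.012,0,0],0,0],
  [[0.012,0,0],0,0],
])

```text
time_s: 17.32
eef_pos: [0.5989, 0.059, 0.1901]
orientation: [-1.571, 0.0, 0.159]
contact_force: [-1.6, -0.8, 1.8]
grip_width: 0.0005
```

Emit:
jog_arm([
  [[0.001,0,0],0,0],
  [[0.002,0,0],0,0],
  [[0.003,0,0],0,0],
  [[0.003,0,0],0,0],
  [[0.003,0,0],0,0],
])

```text
time_s: 17.95
eef_pos: [0.6019, 0.0595, 0.19]
orientation: [-1.571, -0.0, 0.159]
contact_force: [-3.1, -0.5, 4.8]
grip_width: 0.0003
```

Emit:
jog_arm([
  [[0.001,0,0],0,0],
  [[0.002,0,0],0,0],
  [[0.003,0,0],0,0],
  [[0.003,0,0],0,0],
  [[0.003,0,0],0,0],
])

```text
time_s: 18.58
eef_pos: [0.6039, 0.0599, 0.1898]
orientation: [-1.571, 0.002, 0.159]
contact_force: [-10.2, -1.5, 9.1]
grip_width: 0.0003
```

Run:
```python
from plan import *
p,s=pose();print(p,s["contact_force"])
plan([(.56,.05,.255,.16),(.57,-.02,.26,.2),(.52,-.22,.26,.25),(.4297,-.378,.25,.248)],0.05)
```

```text
[0.60391253 0.05986415 0.18982743 0.15939897] [-10.2023621   -1.49083671   9.10182818]
[[[-0.0225,-0.0326,-0.0014],-0.0,0.05],[[-0.0449,-0.0652,-0.0028],-0.0,0.05],[[-0.0455,-0.0677,-0.0381],-1.2,0.05],[[-0.0462,-0.0702,-0.0735],-2.3,0.05],[[-0.0664,-0.0702,-0.1209],-3.0,0.05]]
[[[-0.0228,0.0,-0.0462],-0.8,0.05],[[-0.0455,0.0,-0.0925],-1.5,0.05],[[-0.0682,0.0,-0.1387],-2.2,0.05],[[-0.0986,0.0025,-0.1726],-2.2,0.05],[[-0.129,0.005,-0.2065],-2.1,0.05]]
[[[-0.0316,0.0025,-0.0327],-0.0,0.05],[[-0.0632,0.005,-0.0654],0.0,0.05],[[-0.0632,0.005,-0.0654],0.0,0.05],[[-0.0632,0.005,-0.0654],0.0,0.05],[[-0.0632,0.005,-0.0654],0.0,0.05]]
end [ 0.4296 -0.378   0.25    0.2484] from [0.6039 0.0599 0.1898 0.1594]
```

Emit:
jog_arm([
  [[-0.028,-0.01,-0.001],0,0],
  [[-0.045,-0.065,-0.003],0,0],
  [[-0.046,-0.068,-0.038],-1.2,0.05],
  [[-0.046,-0.07,-0.074],-2.3,0.05],
  [[-0.066,-0.07,-0.121],-3.0,0.05],
])

```text
time_s: 19.2
eef_pos: [0.5598, -0.0709, 0.2603]
orientation: [-1.571, -0.002, 0.213]
contact_force: [-0.4, 0.7, 0.2]
grip_width: 0.0274
```

Emit:
jog_arm([
  [[-0.023,0,-0.046],-0.8,0.05],
  [[-0.046,0,-0.093],-1.5,0.05],
  [[-0.068,0,-0.139],-2.2,0.05],
  [[-0.099,0.003,-0.173],-2.2,0.05],
  [[-0.129,0.005,-0.207],-2.1,0.05],
])

```text
time_s: 19.82
eef_pos: [0.4756, -0.3009, 0.2548]
orientation: [-1.571, -0.001, 0.248]
contact_force: [0.6, 0.6, -0.2]
grip_width: 0.05
```

Emit:
jog_arm([
  [[-0.032,0.003,-0.033],0,0.05],
  [[-0.063,0.005,-0.065],0,0.05],
  [[-0.063,0.005,-0.065],0,0.05],
  [[-0.063,0.04,-0.065],0,0.05],
  [[-0.063,0.065,-0.065],0,0.05],
])

```text
time_s: 20.45
eef_pos: [0.4315, -0.3774, 0.1889]
orientation: [-1.571, -0.0, 0.249]
contact_force: [0.3, -0.6, -0.4]
grip_width: 0.0501
```

Run:
```python
from chk import *
chk("k9",.084,.171,(.616,.058,.16),(.632,.0605,.16))
d=capture("side");save(d,"s9.png",(180,200,300,350),4)
from plan import plan
plan([(.4297,-.378,.128,.248)],0.05)
```

```text
[ 0.4315 -0.3774  0.1889  0.2486] 0.0500873186594117 [ 0.3 -0.6 -0.4]
[[[-0.0008,0.0306,-0.0003],0.0,0.05],[[-0.0016,0.0612,-0.0005],0.0,0.05],[[-0.0016,0.0612,-0.0005],0.0,0.05],[[-0.0016,0.0612,-0.0005],0.0,0.05],[[-0.0016,0.0612,-0.0005],0.0,0.05]]
end [ 0.4297 -0.378   0.128   0.2489] from [ 0.4312 -0.3771  0.1892  0.2489]
```

View pics/k9.png

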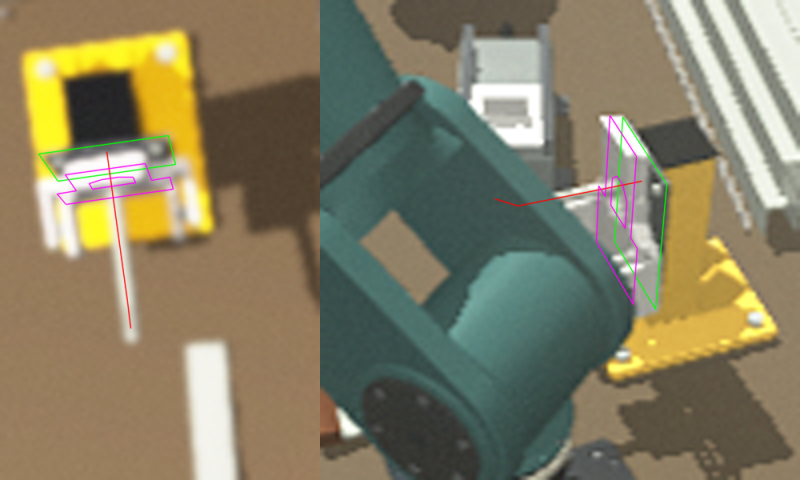

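View pics/s9.png

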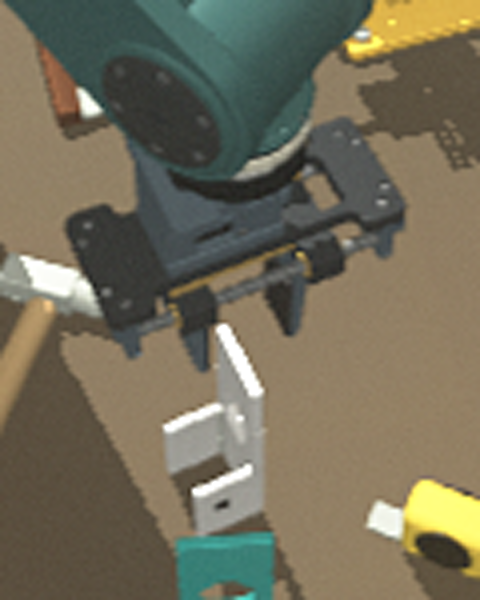

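The top view shows the medium nested inside the large. The open fingers are straddling the small's tab.

Emit:
jog_arm([
  [[-0.002,0.04,0],0,0.05],
  [[-0.002,0.063,0],0,0.05],
  [[-0.002,0.063,0],0,0.05],
  [[-0.002,0.063,0],0,0.02],
  [[-0.002,0.063,0],0,0.004],
])

```text
time_s: 21.22
eef_pos: [0.43, -0.379, 0.1284]
orientation: [-1.573, -0.001, 0.248]
contact_force: [0.8, -0.2, 0.4]
grip_width: 0.0328
```

Emit:
jog_arm([
  [[0,0,0],0,0.004],
  [[0,0,0],0,0.004],
  [[0,0,0],0,0.004],
  [[0,-0.04,0],0,0.004],
  [[0,-0.088,0],0,0.004],
])

```text
time_s: 21.85
eef_pos: [0.4286, -0.3779, 0.215]
orientation: [-1.569, 0.001, 0.248]
contact_force: [0.3, 0.3, -2.6]
grip_width: 0.0074
```

Run:
```python
from plan import *
p,s=pose();print(p,s["contact_force"],s["grip_width"])
c,sn=np.cos(.16),np.sin(.16)
E1=(.632-.19*c,.0605-.19*sn)
plan([(.45,-.20,.213,.2),(*E1,.213,.16)],0.004)
```

```text
[ 0.42857875 -0.37785875  0.2149955   0.24834484] [ 0.27466522  0.29473431 -2.58768935] 0.0074012585200447034
[[[0.0215,0.0007,0.0557],0.9,0.004],[[0.043,0.0013,0.1114],1.8,0.004],[[0.0645,0.002,0.1671],2.8,0.004],[[0.0773,0.002,0.2233],3.3,0.004],[[0.0901,0.002,0.2794],3.9,0.004]]
[[[0.0089,-0.0,0.0569],0.6,0.004],[[0.0179,-0.0,0.1138],1.2,0.004],[[0.0179,-0.0,0.1138],1.2,0.004],[[0.0179,-0.0,0.1138],1.2,0.004],[[0.0179,-0.0,0.1138],1.2,0.004]]
end [0.4444 0.0303 0.213  0.1593] from [ 0.4286 -0.3779  0.215   0.2483]
```

Emit:
jog_arm([
  [[0.022,0.001,0.056],0.9,0.004],
  [[0.043,0.001,0.111],1.8,0.004],
  [[0.065,0.002,0.167],2.8,0.004],
  [[0.077,0.002,0.223],3.3,0.004],
  [[0.09,0.002,0.279],3.9,0.004],
])

```text
time_s: 22.48
eef_pos: [0.4474, -0.0841, 0.2129]
orientation: [-1.571, 0.0, 0.18]
contact_force: [0.4, -0.5, -1.4]
grip_width: 0.008
```

Emit:
jog_arm([
  [[0.009,0,0.057],0.6,0.004],
  [[0.018,0,0.114],1.2,0.004],
  [[0.018,0,0.114],1.2,0.004],
  [[0.018,0,0.114],1.2,0.004],
  [[0.018,0,0.114],1.2,0.004],
])

```text
time_s: 23.1
eef_pos: [0.4452, 0.0285, 0.2129]
orientation: [-1.571, 0.0, 0.158]
contact_force: [0.2, 0.3, -2.3]
grip_width: 0.008
```

Run:
```python
from chk import *
p,_=pose()
chk("k10",.056,p[2]-.0213,(p[0],p[1],p[3]),(.632,.0605,.16))
```

```text
[0.4452 0.0285 0.2129 0.1579] 0.008045070473210429 [ 0.2  0.3 -2.3]
```

View pics/k10.png

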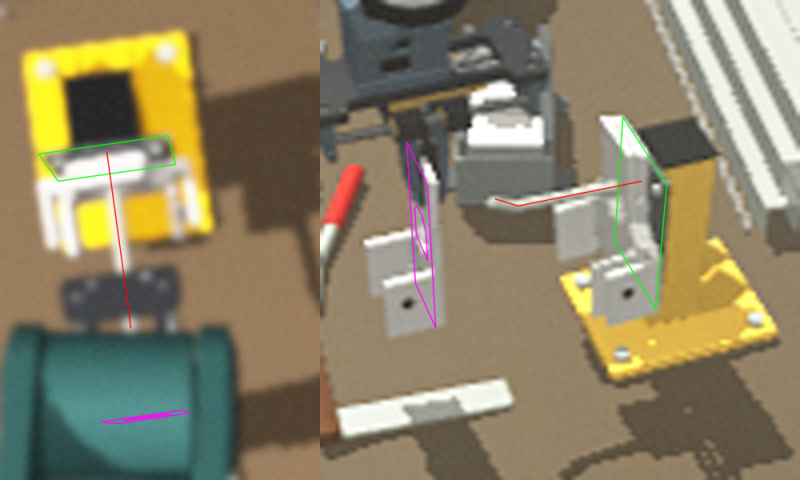

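Emit:
jog_arm([
  [[0.035,0,0.002],0,0.004],
  [[0.07,0,0.002],0,0.004],
  [[0.1,0,0.002],0,0.004],
  [[0.125,0,0.002],0,0.004],
  [[0.132,0,0.002],0,0.004],
])

```text
time_s: 23.82
eef_pos: [0.5761, 0.0517, 0.2127]
orientation: [-1.571, 0.0, 0.158]
contact_force: [-0.2, 0.3, -2.2]
grip_width: 0.0077
```

Run:
```python
from chk import *
p,_=pose()
chk("k11",.056,p[2]-.0213,(p[0],p[1],p[3]),(.632,.0605,.16))
```

```text
[0.5761 0.0517 0.2127 0.1583] 0.00765686497947635 [-0.2  0.3 -2.2]
```

View pics/k11.png

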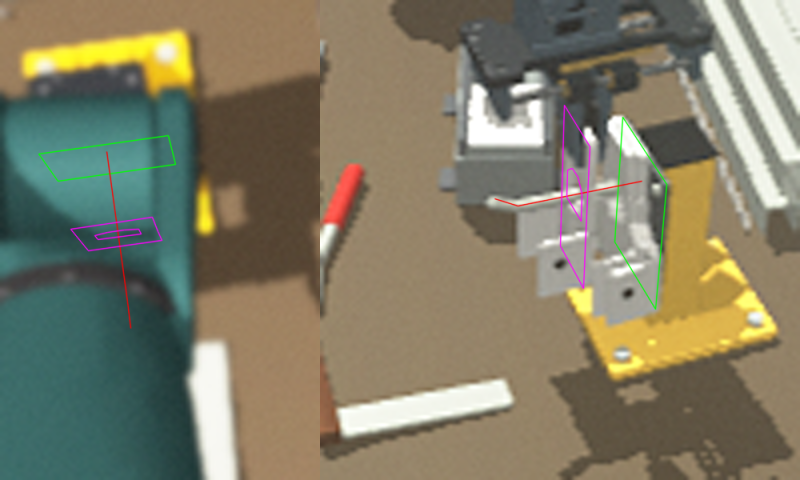

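Lowering it now: the bar height here is 0.1726, so the TCP goes to 0.194, about 18 mm down. After that I release.

Emit:
jog_arm([
  [[0,0.009,0],0,0.004],
  [[0,0.018,0],0,0.004],
  [[0,0.018,0],0,0.004],
  [[0,0.018,0],0,0.022],
  [[0,0.018,0],0,0.022],
])

```text
time_s: 24.55
eef_pos: [0.5754, 0.0525, 0.1953]
orientation: [-1.571, -0.001, 0.159]
contact_force: [0.6, -0.3, -0.5]
grip_width: 0.0213
```

Emit:
jog_arm([
  [[0,0,0],0,0.022],
  [[0,-0.01,0],0,0.022],
  [[0,-0.04,0],0,0.022],
  [[0,-0.07,0],0,0.012],
  [[-0.04,-0.07,0],0,0],
])

```text
time_s: 25.18
eef_pos: [0.5379, 0.0462, 0.2681]
orientation: [-1.571, -0.005, 0.16]
contact_force: [0.1, -0.3, 0.6]
grip_width: 0.005
```

Run:
```python
from chk import *
chk("k12",.056,.172,(.576,.0515,.16),(.632,.0605,.16))
```

```text
[0.5379 0.0462 0.2681 0.1596] 0.005008597459587019 [ 0.1 -0.3  0.6]
```

View pics/k12.png

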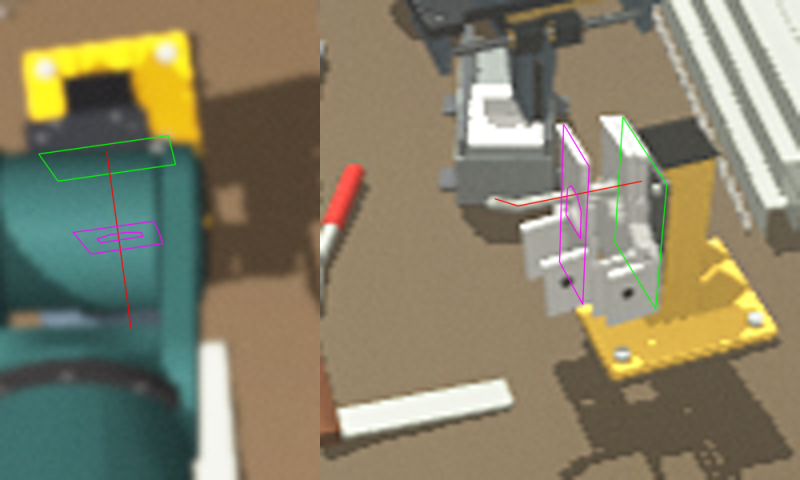

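Emit:
jog_arm([
  [[0,0.05,0.002],0,0],
  [[0,0.076,0.002],0,0],
  [[0.02,0.076,0.002],0,0],
  [[0.038,0.076,0.002],0,0],
  [[0.045,0.076,0.002],0,0],
])

```text
time_s: 25.9
eef_pos: [0.5811, 0.0554, 0.1894]
orientation: [-1.571, -0.001, 0.16]
contact_force: [-2.7, -0.7, 0.9]
grip_width: 0.0003
```

Emit:
jog_arm([
  [[0.004,0,0],0,0],
  [[0.007,0,0],0,0],
  [[0.01,0,0],0,0],
  [[0.011,0,0],0,0],
  [[0.011,0,0],0,0],
])

```text
time_s: 26.52
eef_pos: [0.5907, 0.0569, 0.1891]
orientation: [-1.571, -0.0, 0.159]
contact_force: [-0.7, -0.1, 1.2]
grip_width: 0.0005
```

Emit:
jog_arm([
  [[0.001,0,0],0,0],
  [[0.002,0,0],0,0],
  [[0.003,0,0],0,0],
  [[0.003,0,0],0,0],
  [[0.003,0,0],0,0],
])

```text
time_s: 27.15
eef_pos: [0.5934, 0.0574, 0.189]
orientation: [-1.571, 0.001, 0.159]
contact_force: [-4.7, -0.6, 3.7]
grip_width: 0.0003
```

Emit:
jog_arm([
  [[0.001,0,0],0,0],
  [[0.002,0,0],0,0],
  [[0.003,0,0],0,0],
  [[0.003,0,0],0,0],
  [[0.003,0,0],0,0],
])

```text
time_s: 27.78
eef_pos: [0.5959, 0.0578, 0.189]
orientation: [-1.571, 0.002, 0.159]
contact_force: [-9.2, -1.3, 8.5]
grip_width: 0.0005
```

Emit:
jog_arm([
  [[-0.02,0,0],0,0],
  [[-0.04,-0.05,0],0,0],
  [[-0.04,-0.09,0.05],0,0],
  [[-0.04,-0.09,0.11],0,0],
  [[-0.04,-0.09,0.17],0,0],
])

```text
time_s: 28.4
eef_pos: [0.5302, 0.2212, 0.28]
orientation: [-1.57, -0.002, 0.159]
contact_force: [0.7, -0.5, -0.3]
grip_width: 0.0004
```

Run:
```python
from chk import *
chk("k13",.056,.171,(.608,.0565,.16),(.632,.0605,.16))
```

```text
[0.5302 0.2212 0.28   0.1587] 0.00041893798967176666 [ 0.7 -0.5 -0.3]
```

View pics/k13.png

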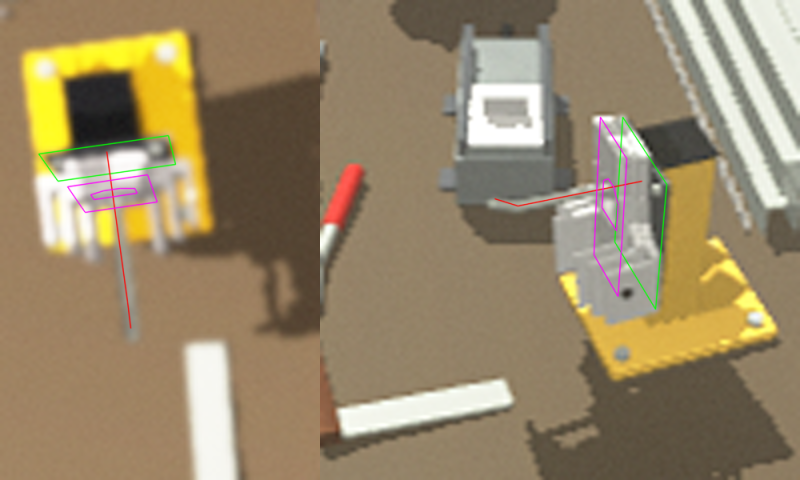

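Run:
```python
from chk import *
t=capture("top");s=capture("side")
a=cv2.resize(t["frame"][125:165,195:245,::-1],None,fx=8,fy=8,interpolation=cv2.INTER_CUBIC)
b=cv2.resize(s["frame"][142:206,248:298,::-1],None,fx=8,fy=8,interpolation=cv2.INTER_CUBIC)
a=np.vstack([a,np.zeros((b.shape[0]-a.shape[0],a.shape[1],3),np.uint8)])
cv2.imwrite("pics/n.png",np.hstack([a,b])); import pickle; pickle.dump(t,open("t13.pkl","wb"));pickle.dump(s,open("s13.pkl","wb"))
print(pose()[0])
```

```text
[0.53002219 0.22017359 0.27888364 0.16147961]
```

View pics/n.png

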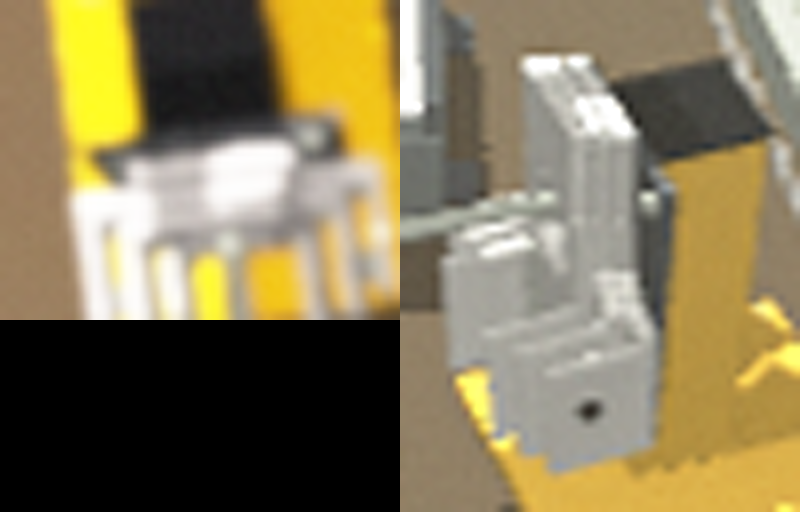

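All three are nested and flush, and the slots line up on the bar. Next is the call station.

Run:
```python
from plan import *
plan([(.5473,.2412,.13,-.187),(.5473,.2412,.088,-.187)],0.0)
```

```text
[[[0.0068,0.0496,0.006],6.7,0.0],[[0.0136,0.0993,0.012],13.3,0.0],[[0.0204,0.1489,0.018],20.0,0.0],[[0.0204,0.1909,0.018],20.0,0.0],[[0.0204,0.1909,0.018],20.0,0.0]]
end [ 0.5473  0.2412  0.088  -0.1876] from [0.53   0.2202 0.2789 0.1615]
```

Emit:
jog_arm([
  [[0.007,0.05,0.006],6.7,0],
  [[0.014,0.099,0.012],13.3,0],
  [[0.02,0.14,0.018],20,0],
  [[0.02,0.165,0.018],20,0],
  [[0.02,0.165,0.018],20,0],
])

```text
time_s: 29.22
eef_pos: [0.5463, 0.2387, 0.1122]
orientation: [-1.573, 0.003, -0.191]
contact_force: [0.4, -0.4, 0.5]
grip_width: 0.0003
```

```bash
cat > st.py <<'E'
from plan import *
def sp():
    p,s=pose(); c,sn=np.cos(-.187),np.sin(-.187); d=p[:2]-[.5547,.2805]
    print("station xy",np.round([c*d[0]+sn*d[1],-sn*d[0]+c*d[1]],4),"z,yaw",np.round(p[2:],4),"F",np.round(s["contact_force"],1))
E
python3 - <<'E'
from st import *
sp()
d=capture("side");save(d,"c1.png",(205,110,295,190),8)
E
```

```text
station xy [-0.0004 -0.0427] z,yaw [ 0.1122 -0.1909] F [ 0.4 -0.4  0.5]
```

View pics/c1.png

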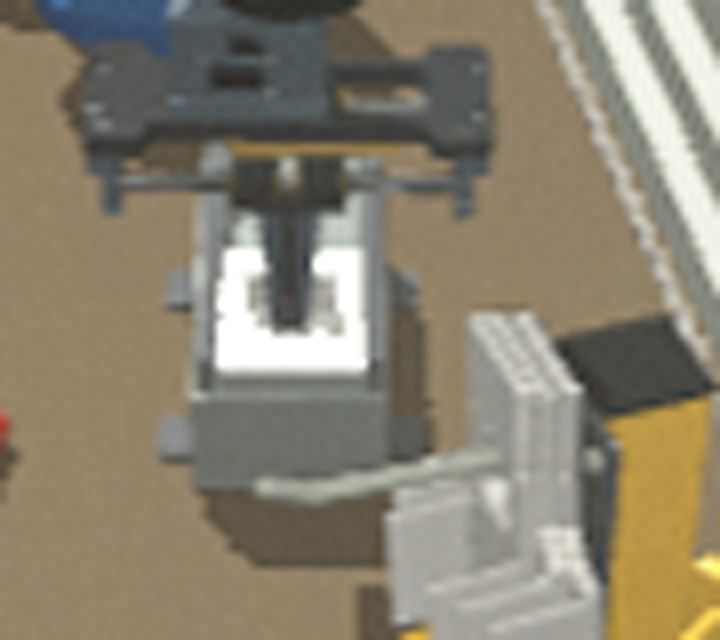

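Emit:
jog_arm([
  [[0,0.027,0],0,0],
  [[0,0.027,0],0,0],
  [[0,0.027,0.02],0,0],
  [[0,0.027,0.04],0,0],
  [[0,0.027,0.06],0,0],
])

```text
time_s: 29.9
eef_pos: [0.5591, 0.3012, 0.0879]
orientation: [-1.57, -0.001, -0.189]
contact_force: [1.0, -1.9, 0.7]
grip_width: 0.0003
```

Emit:
jog_arm([
  [[0,0,0.02],0,0],
  [[0,0,0.04],0,0],
  [[0,0,0.055],0,0],
  [[0,0,0.06],0,0],
  [[0,0,0.06],0,0],
])

```text
time_s: 30.52
eef_pos: [0.5695, 0.3583, 0.0868]
orientation: [-1.571, 0.0, -0.19]
contact_force: [-0.4, -0.2, -0.0]
grip_width: 0.0005
```

Run:
```python
from st import *
sp()
d=capture("side");save(d,"c2.png",(205,90,295,190),6)
```

```text
station xy [0.0001 0.0792] z,yaw [ 0.0868 -0.1895] F [-0.4 -0.2 -0. ]
```

View pics/c2.png

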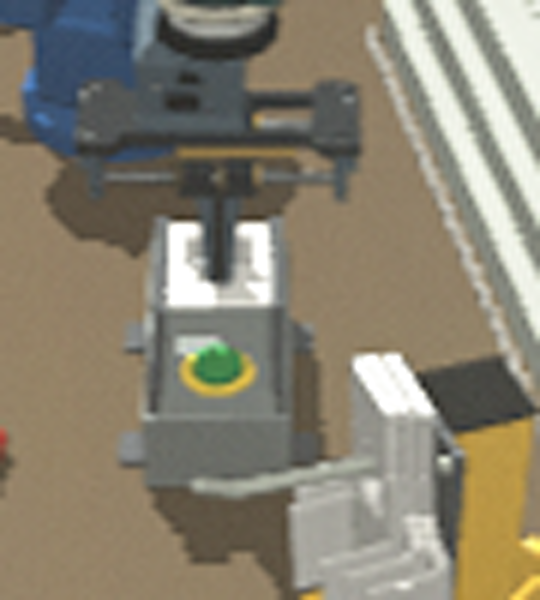

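Emit:
jog_arm([
  [[0,0,0.002],0,0],
  [[0,0,0.004],0,0],
  [[0,0,0.004],0,0],
  [[0,0,0.004],0,0],
  [[0,0,0.004],0,0],
])

```text
time_s: 31.2
eef_pos: [0.5699, 0.3599, 0.0868]
orientation: [-1.574, 0.001, -0.19]
contact_force: [-2.7, -16.5, 6.8]
grip_width: 0.0007
```

Emit:
jog_arm([
  [[0,-0.002,-0.04],0,0],
  [[0,-0.002,-0.083],0,0],
  [[0,-0.002,-0.083],0,0],
  [[0,-0.002,-0.083],0,0],
  [[0,-0.002,-0.083],0,0],
])

```text
time_s: 31.82
eef_pos: [0.5551, 0.2814, 0.0891]
orientation: [-1.57, -0.0, -0.189]
contact_force: [-0.2, 0.6, 0.3]
grip_width: 0.0006
```

Run:
```python
from st import *
sp()
d=capture("side");save(d,"c3.png",(205,90,295,190),6)
d=capture("top");save(d,"c4.png",(90,110,190,210),6)
```

```text
station xy [0.0002 0.0009] z,yaw [ 0.0891 -0.1892] F [-0.2  0.6  0.3]
```

View pics/c3.png

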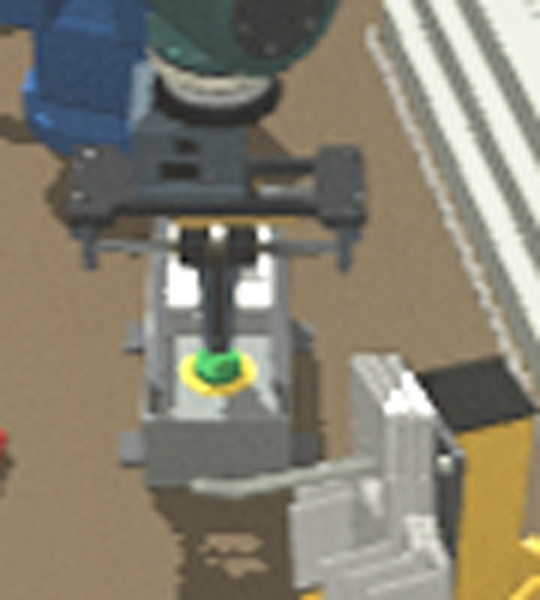

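Emit:
jog_arm([
  [[0,0.015,0],0,0],
  [[0,0.02,0],0,0],
  [[0,0.024,0],0,0],
  [[0,0.0265,0],0,0],
  [[0,0.0265,0],0,0],
])

```text
time_s: 32.55
eef_pos: [0.5544, 0.2807, 0.0639]
orientation: [-1.572, 0.001, -0.19]
contact_force: [-14.4, -3.7, 32.7]
grip_width: 0.0006
```

Emit:
jog_arm([
  [[0,-0.02,0],0,0],
  [[0,-0.055,0],0,0],
  [[0,-0.065,0.05],0,0],
  [[0,-0.065,0.1],0,0],
  [[0,-0.065,0.14],0,0],
])

```text
time_s: 33.17
eef_pos: [0.5816, 0.4199, 0.128]
orientation: [-1.57, -0.001, -0.189]
contact_force: [0.5, -0.2, 0.2]
grip_width: 0.0005
```

Run:
```python
from st import *
sp()
d=capture("side");save(d,"c5.png",(205,90,295,190),6);sp()
```

```text
station xy [0.0005 0.1419] z,yaw [ 0.128  -0.1895] F [ 0.5 -0.2  0.2]
station xy [0.0004 0.1457] z,yaw [ 0.1282 -0.1883] F [-4.5  0.3  0.1]
```

View pics/c5.png

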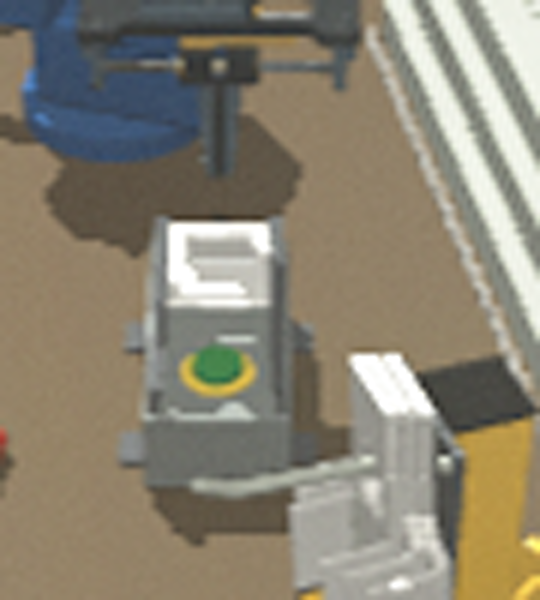

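Emit:
jog_arm([
  [[0,0.02,0],0,0],
  [[0,0.041,0],0,0],
  [[0,0.041,0],0,0],
  [[0,0.041,-0.015],0,0],
  [[0,0.041,-0.03],0,0],
])

```text
time_s: 33.85
eef_pos: [0.5755, 0.3875, 0.087]
orientation: [-1.57, -0.001, -0.19]
contact_force: [0.5, 1.2, -0.9]
grip_width: 0.0004
```

Run:
```python
from st import *
sp()
```

```text
station xy [0.0006 0.109 ] z,yaw [ 0.087 -0.19 ] F [ 0.5  1.2 -0.9]
```

Emit:
jog_arm([
  [[0,0,-0.025],0,0],
  [[0,0,-0.05],0,0],
  [[0,0,-0.072],0,0],
  [[0,0,-0.085],0,0],
  [[0,0,-0.087],0,0],
])

```text
time_s: 34.48
eef_pos: [0.5592, 0.3027, 0.0868]
orientation: [-1.57, -0.0, -0.191]
contact_force: [-0.4, 7.2, 1.4]
grip_width: 0.0004
```

Emit:
jog_arm([
  [[0,0,-0.002],0,0],
  [[0,0,-0.004],0,0],
  [[0,0,-0.004],0,0],
  [[0,0,-0.004],0,0],
  [[0,0,-0.004],0,0],
])

```text
time_s: 35.1
eef_pos: [0.5592, 0.3024, 0.087]
orientation: [-1.566, -0.002, -0.19]
contact_force: [1.1, 25.6, -5.0]
grip_width: 0.0007
```

Run:
```python
from st import *
sp()
```

```text
station xy [0.0003 0.0223] z,yaw [ 0.087  -0.1902] F [ 1.1 25.6 -5. ]
```

Emit:
jog_arm([
  [[0,0,0.01],0,0],
  [[0,-0.03,0.02],0,0],
  [[0,-0.09,0.02],0,0],
  [[0,-0.15,0.05],0,0],
  [[0,-0.15,0.1],0,0],
])

```text
time_s: 35.72
eef_pos: [0.5791, 0.3985, 0.2417]
orientation: [-1.567, -0.005, -0.191]
contact_force: [1.3, -1.5, 0.5]
grip_width: 0.0004
```

Emit:
jog_arm([
  [[0,0,0.05],0,0],
  [[0,0,0.1],0,0],
  [[0,0,0.15],0,0],
  [[0,0,0.15],0,0],
  [[0,0,0.15],0,0],
])

```text
time_s: 36.35
eef_pos: [0.6051, 0.5443, 0.2356]
orientation: [-1.572, 0.001, -0.189]
contact_force: [0.5, -0.4, 0.9]
grip_width: 0.0
```

Run:
```python
from chk import *
from st import sp
sp();t=capture("top");s=capture("side")
save(t,"z1.png");save(s,"z2.png")
a=cv2.resize(t["frame"][105:195,100:245,::-1],None,fx=5,fy=5,interpolation=cv2.INTER_CUBIC);cv2.imwrite("pics/z3.png",a)
b=cv2.resize(s["frame"][120:220,215:315,::-1],None,fx=6,fy=6,interpolation=cv2.INTER_CUBIC);cv2.imwrite("pics/z4.png",b)
```

```text
station xy [0.0004 0.2685] z,yaw [ 0.2356 -0.1894] F [ 0.5 -0.4  0.9]
```

View pics/z3.png

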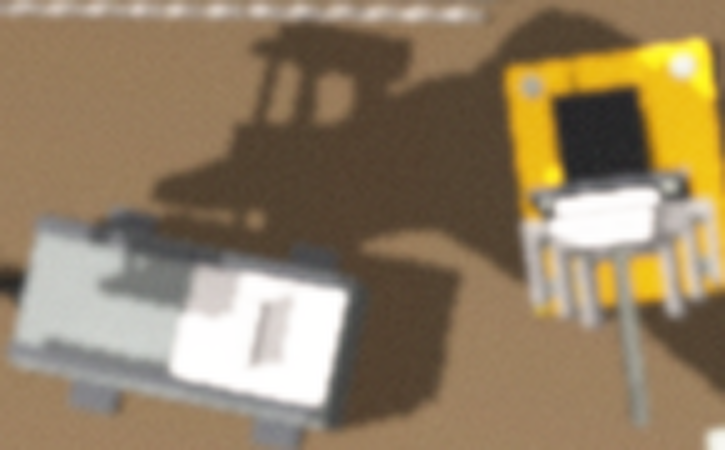

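View pics/z4.png

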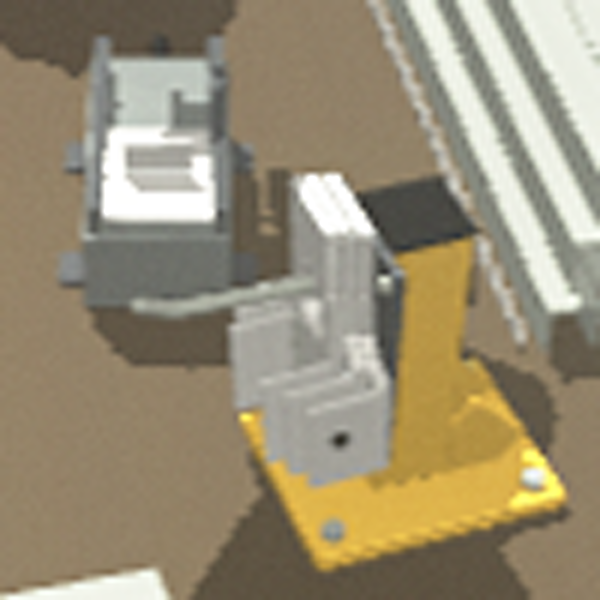

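View pics/z1.png

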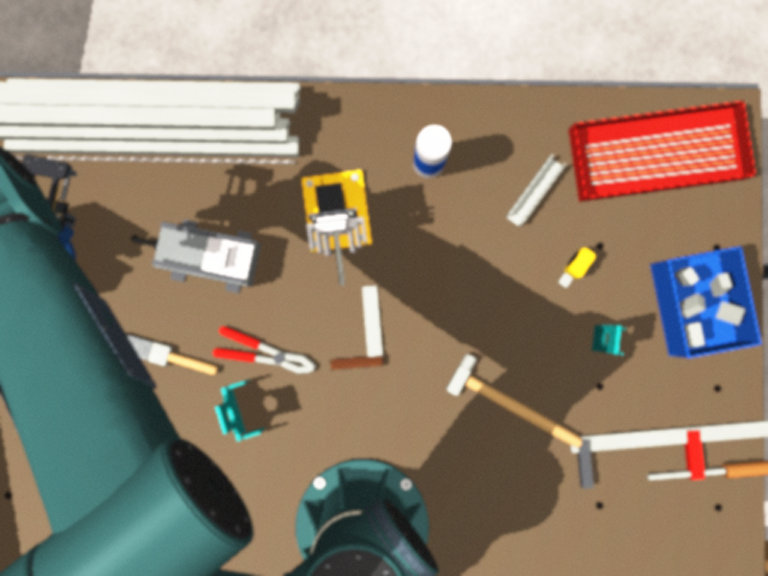

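Run:
```python
from h import *
print(state()["contact_force"],state()["time_s"]); print(hand_in())
```

```text
[ 1.14752866 -0.23387884 -0.2406184 ] 36.45
the job is handed in; nothing more can be done
None
```

The three brackets are hanging nested on the hook, the pickup call has been made, and I handed the job in at 36.5 s of the 72 s allowed. The hand-in gave no verdict, so what follows is from my own checks.

- **Brackets:** I hung the large, medium and small in that order and pushed each one back until it stopped at about 5–10 N. The three stop positions were 8 mm apart, which is one plate thickness each. The last pictures show them nested, square to the hook and flush against the backplate.
- **Call station:** I slid the cover to its open stop and pressed the button with the fingers at 63.9 mm (fully down is 64 mm) until it hit bottom at about 33 N. A picture after release shows the button uncovered and apparently back up. I then slid the cover shut to its stop, and its edges are within about 1 pixel (3 mm) of where they started.
- **Everything else:** In the last top view the tools, the other bench items and both turquoise look-alikes look unmoved. The arm is clear, with only sensor noise (about 1 N) on the force reading.

Two things disagreed slightly:
- **Camera and touch:** The two cameras and the contact points differed by 2–4 mm on the position of the stand, and by 1–3 mm on the station. I went by contact for the final positions.
- **Force reading:** There was one brief 4.5 N sideways reading while the arm was clear of everything in the picture. I took it as motion settling, and it did not come back.

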